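Complete the bottle-filling row

TASK

Get the filling station ready: stand the spare green square bottle upright on the dark wooden board midway between the two green bottles already there, in line with them and turned square with them. Also stand the small steel measuring cup upright on the worktop straight in front of the middle of the row, on the robot's side, 12 cm from the middle bottle measured centre to centre. Leave the two bottles of the row where they stand.

Things in the scene. Friction and masses are not known exactly. Their poses are not given: they have to be found in the camera images.
- spare: The bottle to place: open empty bottle of green glass, standing alone on the worktop, away from the board (an amber bottle of the same shape and an amber jar with an orange lid are bystanders that stand fast). 150 mm tall: square body 50 x 50 mm up to 95 mm height, sloping shoulder to 108 mm, then a round straight neck 26 mm across from 108 to 150 mm. About 0.17 to 0.34 kg. Origin: centre of its underside; z up, x and y square to its side faces.
- row_left: Green glass bottle identical to the spare, standing on the dark wooden board (90 x 300 mm, top 8 mm above the worktop), the left one (larger y) of the row. Origin: centre of its underside, 8 mm above the worktop. Its x axis points squarely away from the row to the side far from the robot (the board lies turned by up to 0.3 rad), its y axis along the row from right to left, z up. Loose: do not push it.
- row_right: The other green bottle on the board, identical, on the right (smaller y), same axes, 180 mm from row_left centre to centre along the row. The board is centred on the row's line across its 90 mm depth. Loose: do not push it.
- cup: Small open steel measuring cup without handle, round, 60 mm tall, 50 mm across at the rim, 44 at mid-height, 40 at the foot, wall 3 mm, about 0.1 kg, standing on the worktop away from the board. Origin: centre of its underside; z up. Spare, cup, amber bottle and jar stand in four places, two left and two right of the board, in any order; the two on one side are at least 130 mm apart.
There are look-alikes about, which are no part of the job. There is more than one size of the cup; the one meant has the size given above.

How it is judged:
By the outcome, as a careful person would: the job done as asked, in the order asked, and still so for the second after the job is handed in, with the robot touching nothing.
It also fails if it takes over 61 s, if anything falls off the work surface, if the arm or the gripper's body presses on something with over 40 N, if the wrist force passes 120 N, or if a joint passes its speed limit or range.

ROBOT

A 6-joint arm with a two-finger parallel gripper is mounted at the origin on the work surface. World frame = base frame: x ahead of the robot, y to its left, z up, the work surface at z = 0. Lengths are in mm, angles in rad, forces in N, time in s.
With the tool pointing down it reaches from about 350 to 975 mm from the base axis. Payload 7.1 kg.
Tool frame: the origin (TCP) lies at the very end of the fingers, on their centre line; the grasp point (between the pads) lies 19 mm behind it; y points along the fingers, x is the direction in which the jaws open and shut, and the axes are right-handed (so a half turn about y gives the same grasp; the last joint's range is limited). The gripper opens to 88 mm and grips with 3 to 60 N. Pads are 20 mm wide; open, the fingers measure 115 mm over their backs; the gripper's body (75 mm by 178 mm) begins 61 mm behind the grasp point.
Start: joints at [-1.229, 0.423, 1.63, -0, 1.089, -0.019], TCP at [220.656, -584.735, 190.175] pointing down, gripper open.
Joint ranges: [-3, 3], [-0.9, 2.11], [0.09, 2.58], [-1.31, 4.45], [0.11, 2.69], [-2.54, 2.54]. Speed limits (rad/s): [2.39, 2.39, 3.01, 3.14, 3.14, 3.14].

INTERFACE

Orientations are given as a rotation vector (axis times angle).
In Python, from workcell import ctrl gives the robot as it stands. The module is installed in compiled form; this text tells all that it offers.
- The arm moves only by the tool jog_arm, never from a script. Its argument "steps" is a list of rows, each an object with "turn": the turn, a rotation vector about the world's x, y, z scaled (see below), a list of three; "dp": the shift along the world's x, y, z scaled (see below), a list of three; "claw": the opening, from 0 (shut) to 1 (fully open). In form: [{"turn": [wx, wy, wz], "dp": [x, y, z], "claw": claw}, ...]. A call has 1 to 12 rows; each row is the pose to reach, as a shift and turn from the pose measured when the call began, turning the shorter way round; what a row does not reach only later rows make up. The controller multiplies each number of a shift by 80 mm and each number of a turn by pi rad. A row lasts 1/12 s, in which the tool goes at most 41.7 mm and 7.16 degrees, less where a joint would pass 70% of its speed; a pose out of reach is approached as far as the arm can. A call with a number of a shift or a turn outside -1 to 1 is refused whole. A call with a gripper value outside its range is refused whole. The fingers move at their own pace and stop on an object; the grip force is fixed at half the most. Time passes only in rows, so rows that repeat a pose let the fingers close. It gives the time, the measured TCP pose, the force and the opening at its end, in the units of the state.
- ctrl.get_obs(): the state, without advancing time (a new reading comes with each control period).
- ctrl.get_image(name): name is "scene" or "side" or "wrist"; returns a dict with "img" (384x512x3 uint8, red, green, blue), "range_z" (384x512 float32, mm along the optical axis (not along the pixel's ray), 0 where there is no reading), "fovy" (degrees; the focal length in pixels is half the picture's height over the tangent of half this angle, whatever the lens; pixels are square), "cx", "cy" (the principal point, pixels), "camera_from_world" (4x4, takes a point from world to camera coordinates); the wrist camera has in their place "hand_eye" (4x4, takes a point from camera to tool coordinates, whose origin is the TCP and whose axes are the tool frame's). Camera axes: x right, y down, z forward; pixel columns grow to the right and rows downward; lengths in mm; the calibration is good to about 2 mm. A picture is of the moment at which its call begins: read the wrist's pose just before it.
- ctrl.close_job(): hands the job in, once; it reports no verdict.
The state is a dict: "t": time; "qpos": joint angles; "qvel": joint speeds; "joint_torque": joint torques, N m; "ee_pos": TCP position; "orientation": TCP orientation; "ft_force": force on the tool from outside, world axes, zero at the start; "moment": the same for the moment, N m; "width": finger opening in mm.
Only numpy, scipy, OpenCV 4.12 (cv2) and the standard library are available. Lean on these libraries where they do the work, as an engineer would, in place of code of your own. Each camera call takes 0.05 s, during which the arm holds its last target.

## Working session

There is one attempt and no reset: what is moved stays moved. The work goes in short steps, Python scripts to look and compute and a tool call to move; the robot and the scene stay as the last step left them, time stands still between calls to the robot, and variables do not carry over. Pictures are saved under pics/ and viewed, and the job is handed in when it is done.

Besides the shell and the picture viewer there is one more tool, called as a command line: name --argument value ..., lists and objects as JSON in quotes. jog_arm: Moves the arm, as the interface text tells. Its arguments: {"type":"object","properties":{"steps":{"type":"array","items":{"type":"object","properties":{"turn":{"type":"array","items":{"type":"number"}},"dp":{"type":"array","items":{"type":"number"}},"claw":{"type":"number"}}}}},"required":["steps"]}

```bash
mkdir -p pics; cat > h.py <<'E'
import numpy as np,cv2
from workcell import ctrl
def K(d):
    f=d["img"].shape[0]/2/np.tan(np.radians(d["fovy"])/2); return f,d["cx"],d["cy"]
def save(d,n): cv2.imwrite("pics/"+n+".png",cv2.cvtColor(d["img"],cv2.COLOR_RGB2BGR))
def T(d,o=None):
    if "camera_from_world" in d: return np.linalg.inv(d["camera_from_world"])
    M=np.eye(4);M[:3,:3]=cv2.Rodrigues(np.array(o["orientation"],float))[0];M[:3,3]=o["ee_pos"]
    return M@d["hand_eye"]
def cloud(d,o=None):
    f,cx,cy=K(d);z=d["range_z"];v,u=np.indices(z.shape)
    P=np.stack([(u-cx)/f*z,(v-cy)/f*z,z,np.ones_like(z)],-1)
    return (P@T(d,o).T)[...,:3]
def ray(d,u,v,h,o=None):
    f,cx,cy=K(d);M=T(d,o);r=M[:3,:3]@np.array([(u-cx)/f,(v-cy)/f,1]);c=M[:3,3]
    return c+r*(h-c[2])/r[2]
E
python3 - <<'E'
from h import *
import pickle
o=ctrl.get_obs();print(o)
D={}
for n in["scene","side","wrist"]:
    d=ctrl.get_image(n);D[n]=d;save(d,n+"0");print(n,d["fovy"],d["cx"],d["cy"],np.round(T(d,o),2).tolist())
pickle.dump((o,D),open("d0.pkl","wb"))
E
```

```text
{'t': 0.0, 'qpos': array([-1.22900604e+00,  4.23837752e-01,  1.63067404e+00,  2.13628828e-06,
        1.08856144e+00, -1.89947502e-02]), 'qvel': array([ 0.00148486,  0.00076492,  0.00013031, -0.00115214,  0.00147037,
        0.00078862]), 'joint_torque': array([-2.45088704e-03, -5.44632268e+01, -2.73668575e+01,  6.43179193e-02,
        2.28280347e-02, -1.16590227e-04]), 'ee_pos': array([ 220.46186261, -584.19996367,  189.40991398]), 'orientation': array([-1.35766669,  0.94032809, -0.9383455 ]), 'ft_force': array([-0.22763775, -0.76413216,  0.13829425]), 'moment': array([ 0.02853102, -0.02031856,  0.04050587]), 'width': 87.7783989188696}
scene 55.27412951806103 262.58028080585467 195.16900041171354 [[-0.03, 0.6, -0.8, 1224.93], [1.0, 0.0, -0.03, 25.98], [-0.02, -0.8, -0.6, 519.86], [0.0, 0.0, 0.0, 1.0]]
side 42.818300488315415 251.00622477249485 185.8757104090247 [[-0.87, -0.33, 0.36, 78.66], [-0.49, 0.56, -0.67, 884.6], [0.02, -0.76, -0.65, 878.21], [0.0, 0.0, 0.0, 1.0]]
wrist 63.60046097544769 256.44047226111525 190.71943857582042 [[0.35, -0.9, -0.24, 284.01], [-0.94, -0.34, -0.09, -559.6], [-0.0, 0.25, -0.97, 384.1], [0.0, 0.0, 0.0, 1.0]]
```

View pics/scene0.png

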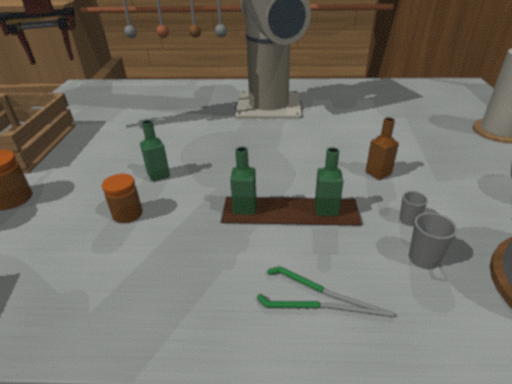

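View pics/side0.png

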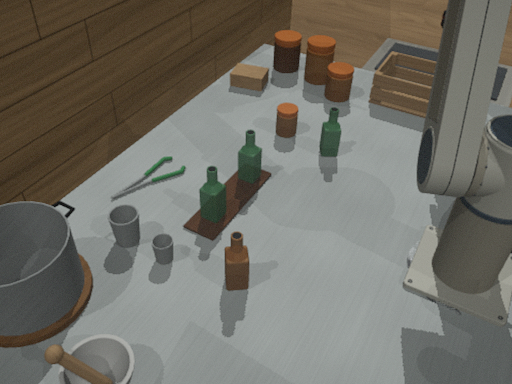

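View pics/wrist0.png

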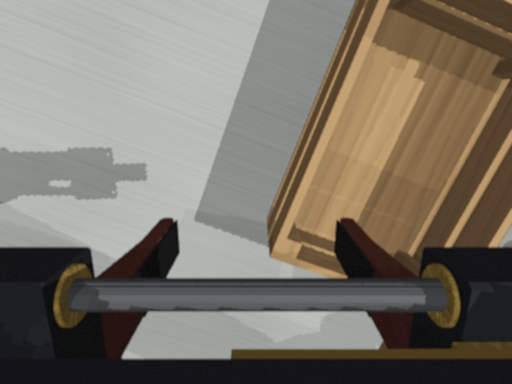

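The scene view shows the spare green bottle alone at (154,152), and the row bottles at (244,185) and (328,185). The amber bottle is at (382,150) and the jar at (122,198). There are two cup candidates, one at (412,208) and a larger one at (430,240). I'll measure these now, with an enlarged crop.

```bash
python3 - <<'E'
from h import *
import pickle
o,D=pickle.load(open("d0.pkl","rb"))
def blobs(n):
    d=D[n];hsv=cv2.cvtColor(d["img"],cv2.COLOR_RGB2HSV);P=cloud(d)
    X,Y,Z=P[...,0],P[...,1],P[...,2]
    ok=(d["range_z"]>0)&(X>250)&(X<900)&(abs(Y)<500)
    m=(ok&(Z>14)&(Z<300)).astype(np.uint8)
    k,l,s,c=cv2.connectedComponentsWithStats(m)
    for i in range(1,k):
        if s[i,4]<100: continue
        q=P[l==i]; col=np.median(hsv[l==i],0)
        top=q[q[:,2]>q[:,2].max()-6]
        print(n,s[i].tolist(),"hsv",col,"min",q.min(0).round(),"max",q.max(0).round(),"topc",top.mean(0).round(1),"topext",np.ptp(top,axis=0).round())
blobs("scene");blobs("side")
a=cv2.resize(D["scene"]["img"][170:280,370:480],(600,600),interpolation=cv2.INTER_CUBIC)
cv2.imwrite("pics/cups.png",a[...,::-1])
E
```

```text
scene [366, 117, 33, 59, 1213] hsv [ 14. 159.  85.] min [424. 254.  14.] max [473. 320. 151.] topc [440.2 285.6 148.5] topext [25. 24.  6.]
scene [140, 120, 30, 59, 1064] hsv [67. 89. 69.] min [ 423. -306.   14.] max [ 484. -241.  151.] topc [ 452.2 -272.7  149.4] topext [27. 25.  5.]
scene [230, 147, 27, 67, 1392] hsv [66. 96. 72.] min [567. -68.  14.] max [618. -17. 160.] topc [593.6 -41.9 157.3] topext [25. 24.  6.]
scene [315, 148, 29, 68, 1458] hsv [66.  95.5 74. ] min [570. 112.  14.] max [622. 163. 159.] topc [596.7 137.3 156.9] topext [24. 26.  6.]
scene [101, 174, 41, 46, 1375] hsv [ 13. 175.  87.] min [ 575. -335.   14.] max [ 640. -269.   92.] topc [ 609.8 -301.5   89.6] topext [64. 64.  6.]
scene [400, 191, 57, 74, 2469] hsv [50.  6. 87.] min [592. 274.  14.] max [765. 343.  87.] topc [731.2 308.5  83.7] topext [70. 69.  6.]
scene [492, 237, 20, 63, 858] hsv [ 14. 134.  94.] min [687. 408.  14.] max [834. 486.  64.] topc [755.1 435.9  59.7] topext [25. 13.  6.]
side [231, 69, 33, 20, 390] hsv [17. 98. 96.] min [ 788. -500.   14.] max [ 900. -460.   56.] topc [ 848.8 -487.
[... 443 characters left out ...]
xt [26. 28.  5.]
side [200, 165, 27, 58, 1108] hsv [65. 71. 68.] min [561. 113.  14.] max [613. 166. 163.] topc [587.8 139.3 159.6] topext [23. 25.  6.]
side [0, 201, 93, 100, 4664] hsv [75. 10. 80.] min [674. 391.  14.] max [900. 500. 172.] topc [794.9 451.9 168.5] topext [202.  74.   6.]
side [108, 204, 33, 41, 1034] hsv [75. 10. 83.] min [688. 275.  14.] max [758. 344.  89.] topc [723.5 309.6  85.9] topext [69. 69.  6.]
side [225, 231, 25, 58, 1160] hsv [ 14. 112.  83.] min [399. 255.  14.] max [464. 321. 154.] topc [431.3 287.8 151.2] topext [25. 28.  6.]
side [152, 233, 22, 29, 519] hsv [75.  9. 85.] min [587. 287.  14.] max [637. 337.  65.] topc [612.3 312.   60.8] topext [50. 50.  6.]
```

View pics/cups.png

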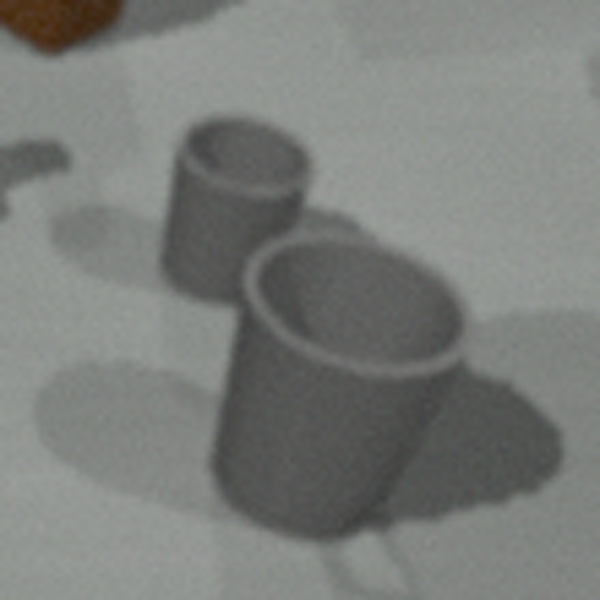

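The small cup at scene (412,208) measures 50 mm across the rim and about 60 mm tall, standing near (612,312), so it is the one meant. The one at (430,240) is 70 mm across and 87 mm tall, so it is a look-alike. The two cameras' depths differ by about 8 mm in x, so I'll refine with the wrist camera. Moving to above the spare.

jog_arm --steps '[{"dp": [0.35,0.5,0.6],"turn": [0,0,0.035],"claw": 1},{"dp": [0.7,0.95,0.9],"turn": [0,0,0.07],"claw": 1},{"dp": [0.7,0.95,0.9],"turn": [0,0,0.1],"claw": 1}]'

```text
t: 0.4
ee_pos: [276.9, -507.2, 262.3]
orientation: [-1.455, 0.697, -0.695]
ft_force: [0.7, 0.0, 0.2]
width: 88.0
```

jog_arm --steps '[{"dp": [0.35,0.5,0.2],"turn": [0,0,0.035],"claw": 1},{"dp": [0.7,0.95,0.4],"turn": [0,0,0.07],"claw": 1},{"dp": [0.7,0.95,0.4],"turn": [0,0,0.1],"claw": 1}]'

```text
t: 0.65
ee_pos: [335.0, -428.5, 296.1]
orientation: [-1.523, 0.446, -0.447]
ft_force: [-0.4, -0.1, 0.7]
width: 87.9
```

jog_arm --steps '[{"dp": [0.35,0.5,0],"turn": [0,0,0.035],"claw": 1},{"dp": [0.7,0.95,0],"turn": [0,0,0.07],"claw": 1},{"dp": [0.7,0.95,0],"turn": [0,0,0.1],"claw": 1}]'

```text
t: 0.9
ee_pos: [392.9, -349.1, 296.3]
orientation: [-1.56, 0.194, -0.196]
ft_force: [-0.2, 0.2, -0.8]
width: 88.0
```

jog_arm --steps '[{"dp": [0.35,0.5,0],"claw": 1},{"dp": [0.69,0.96,0],"claw": 1},{"dp": [0.69,0.96,0],"claw": 1},{"dp": [0.69,0.96,0],"claw": 1}]'

```text
invalid input at $.steps[0]: expected keys turn, dp, claw
```

```bash
python3 - <<'E'
from h import *
import pickle
o=ctrl.get_obs();d=ctrl.get_image("wrist");save(d,"w1");pickle.dump((o,d),open("w1.pkl","wb"))
print(o["ee_pos"],o["qpos"]);P=cloud(d,o);print(T(d,o).round(2))
Z=P[...,2];print(np.percentile(Z[d["range_z"]>0],[1,20,50,80,99]))
E
```

```text
[ 392.88153552 -349.05580282  296.31088685] [-0.75053635  0.16304719  1.73574618  0.0024228   1.24308847 -0.50246987]
[[ 9.7000e-01 -2.4000e-01 -6.0000e-02  4.0862e+02]
 [-2.5000e-01 -9.4000e-01 -2.4000e-01 -2.8214e+02]
 [ 0.0000e+00  2.5000e-01 -9.7000e-01  4.9115e+02]
 [ 0.0000e+00  0.0000e+00  0.0000e+00  1.0000e+00]]
[ -1.9881046   -0.47480099   0.6594427  423.91665474 446.86300742]
```

View pics/w1.png

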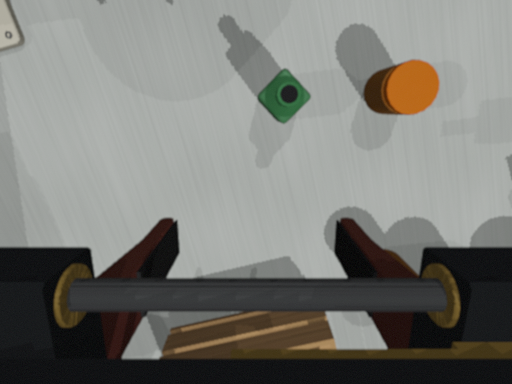

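The wrist view shows the spare at (285,95) with its mouth at (289,93), its body turned about 45° in the picture. The jar is at (405,88).

```bash
cat >> h.py <<'E'
def bottle(d,o,x,y,base=0,r=60):
    P=cloud(d,o);f,cx,cy=K(d);M=T(d,o);v,u=np.indices(P.shape[:2])
    R=np.stack([(u-cx)/f,(v-cy)/f,np.ones(u.shape)],-1)@M[:3,:3].T;c=M[:3,3]
    near=(d["range_z"]>0)&(np.hypot(P[...,0]-x,P[...,1]-y)<r)
    def on(m,h):
        r=R[m];return (c+r*((h-c[2])/r[:,2])[:,None])[:,:2]
    Z=P[...,2]-base
    q=on(near&(Z>140),base+150)
    print(" neck top z",Z[near].max().round(1),"enclosing",cv2.minEnclosingCircle(q.astype(np.float32)))
    for lo in(80,90):
        q=on(near&(Z>lo)&(Z<104),base+95);print(" body",lo,cv2.minAreaRect(q.astype(np.float32)))
E
python3 - <<'E'
from h import *
import pickle
o,d=pickle.load(open("w1.pkl","rb"))
bottle(d,o,448,-272)
E
```

```text
neck top z 435.0 enclosing ((550.22412109375, -419.0578918457031), 191.84921264648438)
 body 80 ((445.4118957519531, -273.1842956542969), (49.59768295288086, 49.18546676635742), 30.42826271057129)
 body 90 ((445.5038146972656, -273.062255859375), (49.1973991394043, 49.16756057739258), 30.599393844604492)
```

jog_arm --steps '[{"dp": [0.35,0.5,0],"turn": [0,0,0],"claw": 1},{"dp": [0.69,0.96,0],"turn": [0,0,0],"claw": 1},{"dp": [0.69,0.96,0],"turn": [0,0,0],"claw": 1},{"dp": [0.69,0.96,0],"turn": [0,0,0],"claw": 1}]'

```text
t: 1.28
ee_pos: [449.7, -269.8, 296.0]
orientation: [-1.56, 0.188, -0.189]
ft_force: [-0.6, -0.3, -0.3]
width: 87.7
```

```bash
python3 - <<'E'
from h import *
import pickle
o=ctrl.get_obs();d=ctrl.get_image("wrist");save(d,"w2");pickle.dump((o,d),open("w2.pkl","wb"))
print(o["ee_pos"],o["orientation"],o["qpos"])
bottle(d,o,448,-272)
for n in("scene","side"):
  print(n)
E
```

```text
[ 449.73638193 -269.75985642  295.97979234] [-1.55951171  0.1879949  -0.18938592] [-0.56500922  0.16161479  1.73824375  0.00328773  1.24223953 -0.32561838]
 neck top z 448.7 enclosing ((378.9401550292969, -548.1177978515625), 345.3721008300781)
 body 80 ((446.4009704589844, -271.7247314453125), (49.31850051879883, 49.79168701171875), 30.95832061767578)
 body 90 ((446.497314453125, -272.0448913574219), (48.619544982910156, 49.16685104370117), 30.2106876373291)
scene
side
```

View pics/w2.png

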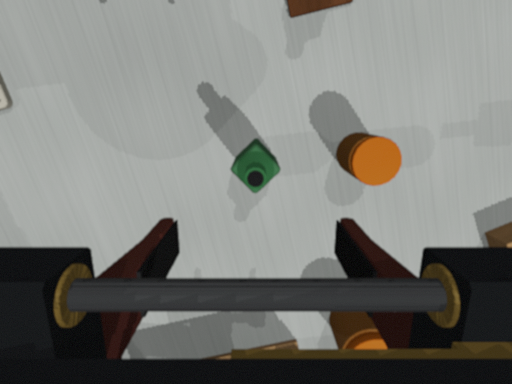

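Both wrist measurements agree: spare at about (446.4,-272), yaw about 30.5°, body 49 mm square. Before grasping I'll look at the row with the wrist camera.

jog_arm --steps '[{"dp": [0.3,0.49,0.12],"turn": [0,0,0],"claw": 1},{"dp": [0.59,0.96,0.24],"turn": [0,0,0],"claw": 1},{"dp": [0.59,0.96,0.24],"turn": [0,0,0],"claw": 1}]'

```text
t: 1.58
ee_pos: [497.8, -192.9, 316.3]
orientation: [-1.56, 0.187, -0.191]
ft_force: [1.3, -0.3, 0.5]
width: 87.6
```

jog_arm --steps '[{"dp": [0.3,0.49,0.12],"turn": [0,0,0],"claw": 1},{"dp": [0.59,0.96,0.24],"turn": [0,0,0],"claw": 1},{"dp": [0.59,0.96,0.24],"turn": [0,0,0],"claw": 1}]'

```text
t: 1.83
ee_pos: [547.1, -114.4, 336.6]
orientation: [-1.559, 0.185, -0.193]
ft_force: [0.6, 0.7, 0.5]
width: 87.7
```

jog_arm --steps '[{"dp": [0.3,0.49,0.12],"turn": [0,0,0],"claw": 1},{"dp": [0.59,0.96,0.24],"turn": [0,0,0],"claw": 1},{"dp": [0.59,0.96,0.24],"turn": [0,0,0],"claw": 1},{"dp": [0.59,0.96,0.24],"turn": [0,0,0],"claw": 1}]'

```text
t: 2.17
ee_pos: [595.4, -37.2, 355.9]
orientation: [-1.56, 0.183, -0.192]
ft_force: [-0.7, -0.1, -0.3]
width: 87.6
```

```bash
sed -i 's/near&(Z>140)/near\&(Z>140)\&(Z<165)/' h.py; python3 - <<'E'
from h import *
import pickle
o=ctrl.get_obs();d=ctrl.get_image("wrist");save(d,"w3");pickle.dump((o,d),open("w3.pkl","wb"))
print(o["ee_pos"],o["orientation"],o["qpos"])
bottle(d,o,590,-42,8)
bottle(d,o,590,138,8)
E
```

```text
[595.35558942 -37.1862572  355.91385794] [-1.55952739  0.18296599 -0.19157903] [-0.08401339  0.23462937  1.51392471  0.00298424  1.38745737  0.15409883]
 neck top z 500.6 enclosing ((587.22607421875, -39.88447570800781), 13.226905822753906)
 body 80 ((587.4420776367188, -39.443843841552734), (50.69145202636719, 49.4121208190918), 89.28288269042969)
 body 90 ((587.40771484375, -39.95693588256836), (49.68006896972656, 49.43012237548828), 89.47830963134766)
 neck top z 153.1 enclosing ((589.6227416992188, 137.7753143310547), 13.908648490905762)
 body 80 ((589.8487548828125, 137.2196502685547), (51.35586166381836, 49.15803909301758), 89.29390716552734)
 body 90 ((589.8598022460938, 138.11062622070312), (49.518497467041016, 49.15803909301758), 89.29390716552734)
```

View pics/w3.png

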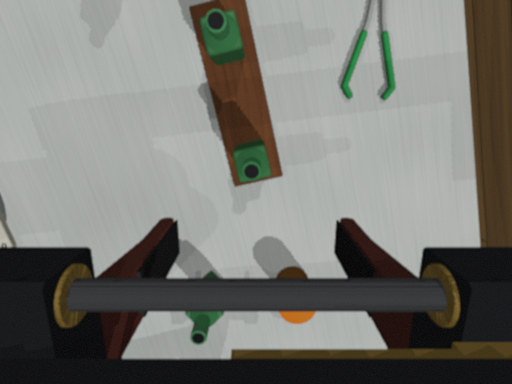

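The wrist view shows the row bottles at (252,162) and (220,33). In world terms that is right (587.3,-39.9) and left (589.8,137.9), so the midpoint is about (588.5,49) and the row yaw about -0.75°. The spacing reads 178 mm against 180, which is fine. I'll go back to the spare, turning the jaws by +45° to about +31°.

jog_arm --steps '[{"dp": [-0.22,-0.35,-0.2],"turn": [0,0,0.035],"claw": 1},{"dp": [-0.44,-0.7,-0.4],"turn": [0,0,0.07],"claw": 1},{"dp": [-0.62,-0.98,-0.6],"turn": [0,0,0.085],"claw": 1}]'

```text
t: 2.47
ee_pos: [541.9, -120.1, 306.1]
orientation: [-1.569, -0.027, 0.023]
ft_force: [-0.3, -0.4, -0.2]
width: 87.9
```

jog_arm --steps '[{"dp": [-0.22,-0.35,-0.2],"turn": [0,0,0.035],"claw": 1},{"dp": [-0.44,-0.7,-0.4],"turn": [0,0,0.07],"claw": 1},{"dp": [-0.62,-0.98,-0.6],"turn": [0,0,0.085],"claw": 1}]'

```text
t: 2.72
ee_pos: [488.7, -201.9, 256.8]
orientation: [-1.556, -0.237, 0.237]
ft_force: [-0.1, 0.1, -0.7]
width: 87.6
```

jog_arm --steps '[{"dp": [-0.22,-0.35,-0.2],"turn": [0,0,0.035],"claw": 1},{"dp": [-0.44,-0.7,-0.4],"turn": [0,0,0.07],"claw": 1},{"dp": [-0.62,-0.98,-0.4],"turn": [0,0,0.085],"claw": 1},{"dp": [-0.62,-0.98,-0.4],"turn": [0,0,0.085],"claw": 1}]'

```text
t: 3.05
ee_pos: [433.9, -284.3, 223.3]
orientation: [-1.522, -0.44, 0.447]
ft_force: [0.7, -0.1, -0.3]
width: 88.1
```

```bash
python3 - <<'E'
from h import *
o=ctrl.get_obs()
R=cv2.Rodrigues(o["orientation"])[0];print(o["ee_pos"],np.degrees(np.arctan2(R[1,0],R[0,0])),R[:,1],o["qpos"])
E
```

```text
[ 433.8961171  -284.30945543  223.30582462] 32.444222701901495 [-0.00464106  0.00206283 -0.9999871 ] [-6.02383925e-01  2.29307775e-01  1.82824134e+00 -1.04935760e-03
  1.08903678e+00 -1.16814796e+00]
```

jog_arm --steps '[{"dp": [0.156,0.152,0],"turn": [0,0,0],"claw": 1},{"dp": [0.156,0.152,-0.35],"turn": [0,0,0],"claw": 1},{"dp": [0.156,0.152,-0.7],"turn": [0,0,0],"claw": 1},{"dp": [0.156,0.152,-0.7],"turn": [0,0,0],"claw": 1}]'

```text
t: 3.38
ee_pos: [442.2, -271.2, 163.1]
orientation: [-1.516, -0.434, 0.449]
ft_force: [-0.9, 0.4, -0.2]
width: 87.8
```

```bash
python3 - <<'E'
from h import *
import pickle
o=ctrl.get_obs();print(o["ee_pos"]);d=ctrl.get_image("wrist");save(d,"w4")
bottle(d,o,446,-272)
E
```

```text
[ 442.16719447 -271.16006502  163.13958704]
 neck top z 316.3 enclosing ((445.16705322265625, -272.0331726074219), 13.931900978088379)
 body 80 ((444.7002868652344, -271.4677734375), (49.05089569091797, 50.76704025268555), 30.390390396118164)
 body 90 ((445.0947265625, -272.2142333984375), (48.91082763671875, 49.12038803100586), 30.456130981445312)
```

View pics/w4.png

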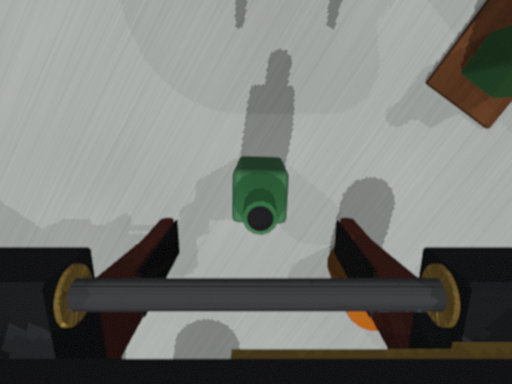

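The mouth at (260,218) lies centred between the fingers, and the bottle measures (445.2,-272.1). I'll correct by 3 mm, descend to TCP z ≈ 113 and close.

jog_arm --steps '[{"dp": [0.04,-0.012,-0.2],"turn": [0,0,0],"claw": 1},{"dp": [0.04,-0.012,-0.62],"turn": [0,0,0],"claw": 1},{"dp": [0.04,-0.012,-0.62],"turn": [0,0,0],"claw": 1}]'

```text
t: 3.68
ee_pos: [444.0, -271.9, 113.1]
orientation: [-1.514, -0.431, 0.45]
ft_force: [-1.8, 1.7, -0.8]
width: 88.1
```

jog_arm --steps '[{"dp": [0,0,0],"turn": [0,0,0],"claw": 0},{"dp": [0,0,0],"turn": [0,0,0],"claw": 0},{"dp": [0,0,0],"turn": [0,0,0],"claw": 0},{"dp": [0,0,0],"turn": [0,0,0],"claw": 0},{"dp": [0,0,0],"turn": [0,0,0],"claw": 0},{"dp": [0,0,0],"turn": [0,0,0],"claw": 0},{"dp": [0,0,0],"turn": [0,0,0],"claw": 0},{"dp": [0,0,0],"turn": [0,0,0],"claw": 0},{"dp": [0,0,0],"turn": [0,0,0],"claw": 0},{"dp": [0,0,0],"turn": [0,0,0],"claw": 0}]'

```text
t: 4.52
ee_pos: [444.1, -271.8, 113.1]
orientation: [-1.514, -0.431, 0.45]
ft_force: [0.4, -0.1, 0.3]
width: 24.8
```

jog_arm --steps '[{"dp": [0,0,0.2],"turn": [0,0,0],"claw": 0},{"dp": [0,0,0.6],"turn": [0,0,0],"claw": 0},{"dp": [0,0,1.0],"turn": [0,0,0],"claw": 0}]'

```text
t: 4.77
ee_pos: [442.6, -270.8, 192.5]
orientation: [-1.51, -0.428, 0.452]
ft_force: [0.8, 0.4, -2.2]
width: 24.1
```

jog_arm --steps '[{"dp": [0,0,0.4],"turn": [0,0,0],"claw": 0},{"dp": [0,0,0.8],"turn": [0,0,0],"claw": 0},{"dp": [0,0,1.0],"turn": [0,0,0],"claw": 0},{"dp": [0,0,1.0],"turn": [0,0,0],"claw": 0}]'

```text
t: 5.1
ee_pos: [444.3, -271.9, 276.1]
orientation: [-1.515, -0.432, 0.449]
ft_force: [-0.2, -0.1, -2.7]
width: 24.2
```

```bash
python3 - <<'E'
from h import *
o=ctrl.get_obs()
R=cv2.Rodrigues(o["orientation"])[0];print(o["ee_pos"],o["ft_force"],np.degrees(np.arctan2(R[1,0],R[0,0])),R[:,1],o["qpos"])
d=ctrl.get_image("side");save(d,"s1")
E
```

```text
[ 444.34401802 -271.92575184  276.11634497] [-0.18302563 -0.13645685 -2.72442645] 32.2795195458288 [-0.01315262  0.00700643 -0.99988895] [-5.71220940e-01  1.82229646e-01  1.75939504e+00 -1.29838587e-03
  1.21482142e+00 -1.13409553e+00]
```

View pics/s1.png

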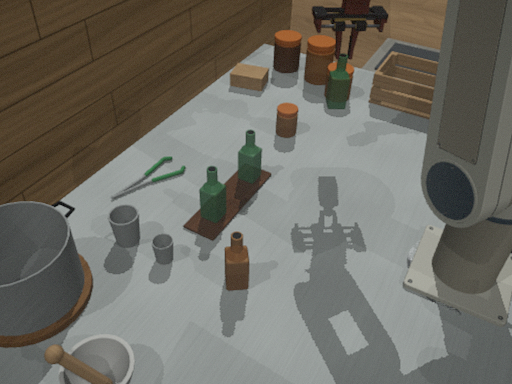

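The side view shows the bottle hanging upright from the gripper at (340,85). I'll carry it to above the slot, turning by -31° on the way.

jog_arm --steps '[{"dp": [0.0,0.2,0.3],"turn": [0,0,-0.01],"claw": 0},{"dp": [0.18,0.5,0.4],"turn": [0,0,-0.025],"claw": 0},{"dp": [0.36,0.8,0.4],"turn": [0,0,-0.035],"claw": 0}]'

```text
t: 5.4
ee_pos: [472.0, -207.0, 305.4]
orientation: [-1.528, -0.342, 0.361]
ft_force: [-0.0, 1.0, -2.8]
width: 24.5
```

jog_arm --steps '[{"dp": [0.18,0.4,0],"turn": [0,0,-0.017],"claw": 0},{"dp": [0.36,0.8,0],"turn": [0,0,-0.035],"claw": 0},{"dp": [0.36,0.8,0],"turn": [0,0,-0.035],"claw": 0}]'

```text
t: 5.65
ee_pos: [501.3, -138.1, 302.7]
orientation: [-1.536, -0.255, 0.276]
ft_force: [-0.2, 1.2, -2.8]
width: 24.0
```

jog_arm --steps '[{"dp": [0.18,0.4,0],"turn": [0,0,-0.017],"claw": 0},{"dp": [0.36,0.8,0],"turn": [0,0,-0.035],"claw": 0},{"dp": [0.36,0.8,0],"turn": [0,0,-0.035],"claw": 0}]'

```text
t: 5.9
ee_pos: [530.7, -69.7, 300.0]
orientation: [-1.541, -0.168, 0.192]
ft_force: [-0.7, 1.4, -1.5]
width: 24.7
```

jog_arm --steps '[{"dp": [0.18,0.4,0],"turn": [0,0,-0.017],"claw": 0},{"dp": [0.36,0.8,0],"turn": [0,0,-0.035],"claw": 0},{"dp": [0.36,0.8,0],"turn": [0,0,-0.035],"claw": 0}]'

```text
t: 6.15
ee_pos: [560.2, -1.7, 297.4]
orientation: [-1.543, -0.081, 0.107]
ft_force: [0.5, 1.6, -2.2]
width: 24.2
```

```bash
python3 - <<'E'
from h import *
o=ctrl.get_obs()
R=cv2.Rodrigues(o["orientation"])[0];print(o["ee_pos"],o["ft_force"],np.degrees(np.arctan2(R[1,0],R[0,0])),R[:,1],o["qpos"])
E
```

```text
[560.22089713  -1.68641455 297.41386759] [ 0.45632557  1.63273933 -2.15847042] 6.904971277950306 [-0.01810005  0.02460412 -0.9995334 ] [-0.03884524  0.22939645  1.65053715  0.02492594  1.28079269 -0.16651653]
```

jog_arm --steps '[{"dp": [0.17,0.32,0],"turn": [-0.002,-0.0015,-0.016],"claw": 0},{"dp": [0.34,0.63,0],"turn": [-0.0038,-0.0033,-0.032],"claw": 0},{"dp": [0.34,0.63,0],"turn": [-0.0038,-0.0033,-0.032],"claw": 0},{"dp": [0.34,0.63,0],"turn": [-0.0038,-0.0033,-0.032],"claw": 0},{"dp": [0.34,0.63,0],"turn": [-0.0038,-0.0033,-0.032],"claw": 0}]'

```text
t: 6.57
ee_pos: [586.3, 47.8, 295.7]
orientation: [-1.558, -0.01, 0.024]
ft_force: [0.2, -0.7, -2.6]
width: 24.1
```

```bash
python3 - <<'E'
from h import *
o=ctrl.get_obs()
R=cv2.Rodrigues(o["orientation"])[0];print(o["ee_pos"],o["ft_force"],np.degrees(np.arctan2(R[1,0],R[0,0])),R[:,1])
d=ctrl.get_image("scene");save(d,"c2")
d=ctrl.get_image("wrist");save(d,"w5")
a=cv2.imread("pics/c2.png")[20:260,180:420];b=cv2.imread("pics/w5.png")
cv2.imwrite("pics/m2.png",np.hstack([cv2.resize(a,(400,400)),cv2.resize(b,(400,400))]))
E
```

```text
[586.27727394  47.81472078 295.70054968] [ 0.21782231 -0.72765188 -2.55094471] 1.22844546534306 [-0.00901162  0.01283115 -0.99987707]
```

View pics/m2.png

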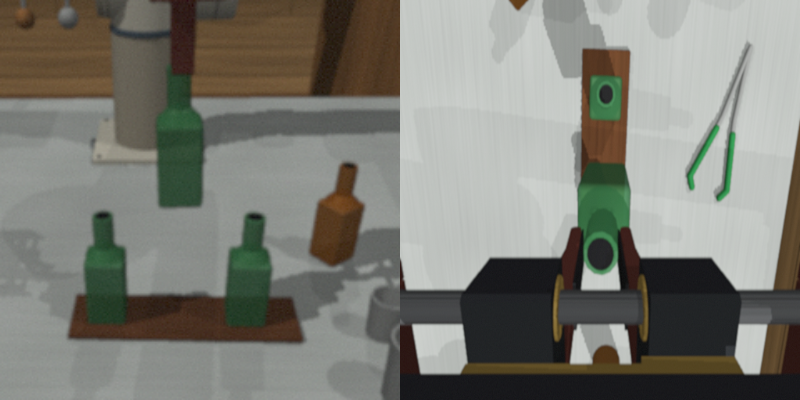

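The bottle hangs square above the slot, with the row to either side of it. I'll lower to about 15 mm above the board and check the alignment there.

jog_arm --steps '[{"dp": [0.015,0.015,-0.3],"turn": [0,0,0],"claw": 0},{"dp": [0.015,0.015,-0.65],"turn": [0,0,0],"claw": 0},{"dp": [0.015,0.015,-0.97],"turn": [0,0,0],"claw": 0},{"dp": [0.015,0.015,-0.97],"turn": [0,0,0],"claw": 0}]'

```text
t: 7.0
ee_pos: [583.9, 47.2, 213.9]
orientation: [-1.558, -0.002, 0.028]
ft_force: [-1.5, 0.1, -2.8]
width: 24.2
```

jog_arm --steps '[{"dp": [0,0,-0.3],"turn": [0,0,0],"claw": 0},{"dp": [0,0,-0.65],"turn": [0,0,0],"claw": 0},{"dp": [0,0,-0.97],"turn": [0,0,0],"claw": 0},{"dp": [0,0,-0.97],"turn": [0,0,0],"claw": 0},{"dp": [0,0,-0.97],"turn": [0,0,0],"claw": 0}]'

```text
t: 7.42
ee_pos: [583.5, 46.6, 136.6]
orientation: [-1.558, 0.0, 0.029]
ft_force: [0.7, -0.1, -1.1]
width: 24.1
```

```bash
cat >> h.py <<'E'
def bodies(n,d,boxes):
    # visible body points with height band; cluster by y; report extents centres
    P=cloud(d);hsv=cv2.cvtColor(d["img"],cv2.COLOR_RGB2HSV)
    g=(hsv[...,0]>50)&(hsv[...,0]<85)&(hsv[...,1]>45)&(d["range_z"]>0)
    for y in boxes:
        m=g&(abs(P[...,1]-y)<42)&(abs(P[...,0]-590)<60)
        for nm,a,b in(("body",25,100),("neck",124,175)):
            q=P[m&(P[...,2]>a)&(P[...,2]<b)]
            if len(q)<20: print(n,y,nm,"few",len(q));continue
            lo,hi=np.percentile(q,[2,98],axis=0)
            print(n,y,nm,len(q),"x",lo[0].round(1),hi[0].round(1),"y",lo[1].round(1),hi[1].round(1),"mid",((lo+hi)/2)[:2].round(1),"ztop",hi[2].round(1),"rect",cv2.minAreaRect(q[:,:2].astype(np.float32))[2].__round__(1))
E
python3 - <<'E'
from h import *
o=ctrl.get_obs()
R=cv2.Rodrigues(o["orientation"])[0];print(o["ee_pos"],o["ft_force"],np.degrees(np.arctan2(R[1,0],R[0,0])),R[:,1])
for n in("scene","side"):
    d=ctrl.get_image(n);save(d,n+"3");bodies(n,d,(-41,48.5,138))
a=cv2.imread("pics/scene3.png")[100:240,200:400];b=cv2.imread("pics/side3.png")[90:250,170:330]
cv2.imwrite("pics/m3.png",np.hstack([cv2.resize(a,(450,400)),cv2.resize(b,(350,400))]))
E
```

```text
[583.503905    46.61166355 136.64726742] [ 0.70512635 -0.05336797 -1.08450536] 1.0474902362874952 [-0.01832831  0.01245659 -0.99975442]
scene -41 body 681 x 607.7 617.4 y -64.1 -17.6 mid [612.6 -40.9] ztop 98.4 rect 24.1
scene -41 neck 195 x 588.6 604.4 y -52.0 -31.0 mid [596.5 -41.5] ztop 158.4 rect 11.3
scene 48.5 body 656 x 611.4 616.8 y 27.6 74.0 mid [614.1  50.8] ztop 98.4 rect 89.8
scene 48.5 neck 259 x 588.2 605.8 y 32.9 61.7 mid [597.   47.3] ztop 170.9 rect 87.8
scene 138 body 739 x 593.2 619.9 y 112.5 159.2 mid [606.6 135.9] ztop 99.2 rect 52.7
scene 138 neck 204 x 591.6 606.8 y 126.6 147.0 mid [599.2 136.8] ztop 158.4 rect 89.0
side -41 body 373 x 559.8 603.5 y -54.6 -14.8 mid [581.7 -34.7] ztop 99.1 rect 39.9
side -41 neck 114 x 573.8 595.8 y -49.0 -27.5 mid [584.8 -38.2] ztop 160.4 rect 31.2
side 48.5 body 447 x 560.3 607.0 y 32.4 79.3 mid [583.7  55.9] ztop 99.1 rect 43.5
side 48.5 neck 219 x 566.7 599.4 y 38.8 66.1 mid [583.1  52.4] ztop 173.3 rect 3.0
side 138 body 580 x 562.4 609.9 y 119.2 164.3 mid [586.1 141.8] ztop 98.7 rect 41.9
side 138 neck 136 x 575.2 598.5 y 130.3 151.8 mid [586.9 141.1] ztop 161.0 rect 62.0
```

View pics/m3.png

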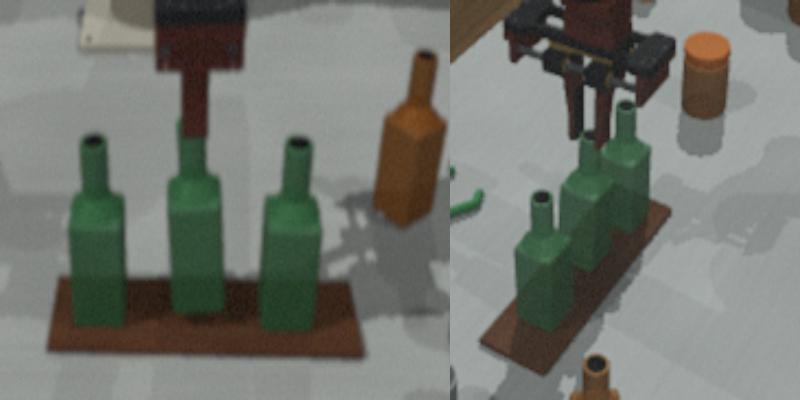

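```bash
cat >> h.py <<'E'
def faces(n,d,yc,base=(0,0,0),zb=(40,85)):
    P=cloud(d);hsv=cv2.cvtColor(d["img"],cv2.COLOR_RGB2HSV)
    gx=cv2.Sobel(P,cv2.CV_64F,1,0,ksize=3);gy=cv2.Sobel(P,cv2.CV_64F,0,1,ksize=3)
    N=np.cross(gx,gy);N/=np.linalg.norm(N,axis=-1,keepdims=True)+1e-9
    g=(hsv[...,0]>50)&(hsv[...,0]<85)&(hsv[...,1]>45)&(d["range_z"]>0)
    for y in yc:
        m=g&(abs(P[...,1]-y)<42)&(abs(P[...,0]-590)<60)&(P[...,2]>zb[0])&(P[...,2]<zb[1])
        for nm,ax in(("x",0),("y",1)):
            k=m&(abs(N[...,ax])>0.93)
            q=P[k]
            if len(q)<25: continue
            t=q[:,1-ax]; c=np.median(q[:,ax]);
            A=np.polyfit(t,q[:,ax],1)
            print(n,y,nm+"-face",len(q),"at",c.round(1),"slope",A[0].round(3),"extent other axis",np.percentile(t,[3,97]).round(1),"meanz",q[:,2].mean().round(0), "tilt",np.polyfit(q[:,2],q[:,ax],1)[0].round(3))
E
python3 - <<'E'
from h import *
import pickle
D={n:ctrl.get_image(n) for n in("scene","side")}
pickle.dump(D,open("d4.pkl","wb"))
for n in D: faces(n,D[n],(-41,48.5,138))
E
```

```text
scene -41 x-face 268 at 615.3 slope 0.009 extent other axis [-62.3 -22.3] meanz 63.0 tilt -0.0
scene -41 y-face 32 at -18.4 slope -1.177 extent other axis [597.7 615.3] meanz 62.0 tilt -0.377
scene 48.5 x-face 268 at 616.7 slope -0.007 extent other axis [31.7 71.4] meanz 63.0 tilt -0.031
scene 138 x-face 315 at 618.0 slope 0.016 extent other axis [117.  157.1] meanz 63.0 tilt -0.01
scene 138 y-face 44 at 112.7 slope 0.696 extent other axis [591.6 617.4] meanz 62.0 tilt 0.013
side -41 x-face 89 at 561.5 slope 0.09 extent other axis [-56.9 -20. ] meanz 63.0 tilt 0.001
side -41 y-face 60 at -17.7 slope -0.11 extent other axis [564.8 584.6] meanz 63.0 tilt -0.007
side 48.5 x-face 91 at 563.0 slope -0.002 extent other axis [36.7 71.6] meanz 62.0 tilt -0.038
side 48.5 y-face 80 at 75.7 slope -0.039 extent other axis [566.4 602.1] meanz 67.0 tilt -0.065
side 138 x-face 121 at 563.9 slope 0.016 extent other axis [120.5 158.9] meanz 62.0 tilt -0.017
side 138 y-face 122 at 161.8 slope -0.025 extent other axis [569.4 607.3] meanz 61.0 tilt -0.007
```

The spare has swung a little about the jaw axis. It leans about 0.05 rad, which puts the body +3.8 mm in y while x agrees with the row. I'll straighten the tilt before setting it down.

jog_arm --steps '[{"dp": [0.005,0.005,0],"turn": [-0.008,0.003,-0.002],"claw": 0},{"dp": [0.01,0.01,0],"turn": [-0.016,0.006,-0.004],"claw": 0},{"dp": [0.01,0.01,0],"turn": [-0.016,0.006,-0.004],"claw": 0},{"dp": [0.01,0.01,0],"turn": [-0.016,0.006,-0.004],"claw": 0},{"dp": [0.01,0.01,0],"turn": [-0.016,0.006,-0.004],"claw": 0}]'

```text
t: 8.03
ee_pos: [586.5, 48.1, 139.4]
orientation: [-1.607, 0.019, 0.029]
ft_force: [-0.2, 0.3, -2.6]
width: 24.1
```

```bash
python3 - <<'E'
from h import *
import pickle
o=ctrl.get_obs()
R=cv2.Rodrigues(o["orientation"])[0];print(o["ee_pos"],np.degrees(np.arctan2(R[1,0],R[0,0])),R[:,1])
D={n:ctrl.get_image(n) for n in("scene","side")}
for n in D: faces(n,D[n],(-41,48.5,138))
E
```

```text
[586.54862855  48.08437389 139.43053112] 0.31555097598534876 [-0.03061827 -0.03646617 -0.99886573]
scene -41 x-face 297 at 615.4 slope 0.013 extent other axis [-61.3 -22.3] meanz 63.0 tilt -0.001
scene -41 y-face 27 at -18.4 slope -1.008 extent other axis [596.5 615.6] meanz 60.0 tilt -0.194
scene 48.5 x-face 270 at 616.7 slope 0.013 extent other axis [31.7 70.8] meanz 63.0 tilt -0.011
scene 48.5 y-face 26 at 60.6 slope 2.918 extent other axis [613.9 617.9] meanz 56.0 tilt 0.298
scene 138 x-face 312 at 617.7 slope 0.016 extent other axis [117.1 157.2] meanz 62.0 tilt 0.001
scene 138 y-face 50 at 112.8 slope 0.836 extent other axis [591.7 617.8] meanz 64.0 tilt 0.164
side -41 x-face 84 at 561.4 slope 0.152 extent other axis [-55.9 -19.3] meanz 64.0 tilt 0.011
side -41 y-face 60 at -18.2 slope -0.087 extent other axis [565.4 584.8] meanz 63.0 tilt -0.008
side 48.5 x-face 92 at 562.7 slope -0.008 extent other axis [33.4 70.2] meanz 62.0 tilt -0.016
side 48.5 y-face 99 at 73.9 slope -0.054 extent other axis [568.  605.1] meanz 68.0 tilt -0.041
side 138 x-face 122 at 563.7 slope 0.022 extent other axis [121.9 158.1] meanz 62.0 tilt 0.008
side 138 y-face 132 at 161.9 slope -0.02 extent other axis [568.2 608.4] meanz 62.0 tilt -0.003
```

jog_arm --steps '[{"dp": [0,-0.02,0],"turn": [-0.007,0.001,0],"claw": 0},{"dp": [0,-0.02,-0.08],"turn": [-0.007,0.001,0],"claw": 0},{"dp": [0,-0.02,-0.16],"turn": [-0.007,0.001,0],"claw": 0},{"dp": [0,-0.02,-0.16],"turn": [-0.007,0.001,0],"claw": 0},{"dp": [0,-0.02,-0.16],"turn": [-0.007,0.001,0],"claw": 0}]'

```text
t: 8.55
ee_pos: [585.6, 46.2, 125.3]
orientation: [-1.629, 0.025, 0.033]
ft_force: [0.6, -0.5, -3.9]
width: 24.2
```

```bash
python3 - <<'E'
from h import *
import pickle
o=ctrl.get_obs()
R=cv2.Rodrigues(o["orientation"])[0];print(o["ee_pos"],np.degrees(np.arctan2(R[1,0],R[0,0])),R[:,1])
D={n:ctrl.get_image(n) for n in("scene","side")}
for n in D: faces(n,D[n],(-41,48.5,138));save(D[n],n+"5")
a=cv2.imread("pics/scene5.png")[100:240,200:400];b=cv2.imread("pics/side5.png")[90:250,170:330]
cv2.imwrite("pics/m5.png",np.hstack([cv2.resize(a,(450,400)),cv2.resize(b,(350,400))]))
E
```

```text
[585.6187894   46.17807279 125.31820185] 0.24261773664259165 [-0.03623713 -0.05871715 -0.99761674]
scene -41 x-face 286 at 615.2 slope 0.019 extent other axis [-62.7 -22.9] meanz 62.0 tilt -0.007
scene -41 y-face 28 at -18.4 slope -1.143 extent other axis [597.6 615.7] meanz 60.0 tilt -0.011
scene 48.5 x-face 292 at 615.3 slope 0.006 extent other axis [27.  67.2] meanz 62.0 tilt -0.013
scene 138 x-face 291 at 618.1 slope 0.012 extent other axis [117.6 156.9] meanz 62.0 tilt -0.006
scene 138 y-face 45 at 112.8 slope 0.928 extent other axis [593.3 616.8] meanz 64.0 tilt 0.102
side -41 x-face 80 at 561.5 slope -0.005 extent other axis [-56.  -21.9] meanz 62.0 tilt -0.01
side -41 y-face 54 at -18.1 slope -0.013 extent other axis [565.7 596.7] meanz 62.0 tilt -0.006
side 48.5 x-face 103 at 561.6 slope 0.003 extent other axis [30.3 68.4] meanz 64.0 tilt -0.009
side 48.5 y-face 98 at 71.4 slope -0.036 extent other axis [565.2 603.7] meanz 65.0 tilt -0.035
side 138 x-face 120 at 563.8 slope 0.0 extent other axis [120.5 157.5] meanz 63.0 tilt 0.003
side 138 y-face 141 at 161.7 slope -0.018 extent other axis [568.5 607.4] meanz 62.0 tilt 0.004
```

View pics/m5.png

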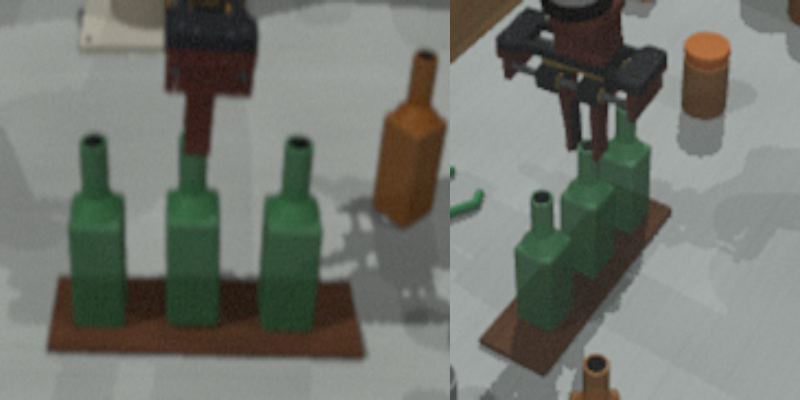

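jog_arm --steps '[{"dp": [0.016,0.005,0],"turn": [0,0,0],"claw": 0},{"dp": [0.016,0.005,-0.025],"turn": [0,0,0],"claw": 0},{"dp": [0.016,0.005,-0.05],"turn": [0,0,0],"claw": 0},{"dp": [0.016,0.005,-0.05],"turn": [0,0,0],"claw": 0},{"dp": [0.016,0.005,-0.05],"turn": [0,0,0],"claw": 0}]'

```text
t: 9.07
ee_pos: [588.4, 46.7, 122.7]
orientation: [-1.629, 0.022, 0.03]
ft_force: [0.0, 0.4, 2.5]
width: 24.2
```

```bash
python3 - <<'E'
from h import *
import pickle
o=ctrl.get_obs()
R=cv2.Rodrigues(o["orientation"])[0];print(o["ee_pos"],o["ft_force"],np.degrees(np.arctan2(R[1,0],R[0,0])),R[:,1])
D={n:ctrl.get_image(n) for n in("scene","side")}
for n in D: faces(n,D[n],(-41,48.5,138))
E
```

```text
[588.35521647  46.74570439 122.66203816] [0.04739329 0.36921507 2.47109176] 0.2432742263407129 [-0.0330578  -0.05842566 -0.99774427]
scene -41 x-face 305 at 615.4 slope 0.016 extent other axis [-62.1 -22.9] meanz 63.0 tilt 0.006
scene -41 y-face 25 at -18.4 slope -1.621 extent other axis [599.1 616.1] meanz 61.0 tilt -0.217
scene 48.5 x-face 281 at 617.7 slope 0.011 extent other axis [27.6 66.6] meanz 62.0 tilt -0.006
scene 138 x-face 288 at 617.9 slope 0.012 extent other axis [119.  157.2] meanz 62.0 tilt -0.002
scene 138 y-face 50 at 112.8 slope 0.87 extent other axis [592.3 618.5] meanz 65.0 tilt 0.27
side -41 x-face 81 at 561.7 slope -0.011 extent other axis [-56.7 -20.5] meanz 63.0 tilt -0.002
side -41 y-face 70 at -18.5 slope -0.042 extent other axis [565.4 605.9] meanz 66.0 tilt -0.026
side 48.5 x-face 80 at 563.7 slope -0.007 extent other axis [32. 68.] meanz 63.0 tilt -0.003
side 48.5 y-face 97 at 71.5 slope -0.031 extent other axis [567.4 607.1] meanz 66.0 tilt -0.025
side 138 x-face 112 at 563.9 slope -0.015 extent other axis [119.4 157.5] meanz 62.0 tilt -0.007
side 138 y-face 146 at 161.7 slope -0.017 extent other axis [568.5 606.7] meanz 63.0 tilt -0.004
```

jog_arm --steps '[{"dp": [-0.012,0.003,0.005],"turn": [0,0,0],"claw": 0},{"dp": [-0.012,0.003,-0.005],"turn": [0,0,0],"claw": 0},{"dp": [-0.012,0.003,-0.012],"turn": [0,0,0],"claw": 0},{"dp": [-0.012,0.003,-0.012],"turn": [0,0,0],"claw": 0}]'

```text
t: 9.5
ee_pos: [588.0, 47.2, 122.4]
orientation: [-1.629, 0.021, 0.029]
ft_force: [0.3, 1.5, 5.5]
width: 24.4
```

```bash
python3 - <<'E'
from h import *
import pickle
o=ctrl.get_obs()
R=cv2.Rodrigues(o["orientation"])[0];print(o["ee_pos"],o["ft_force"])
D={n:ctrl.get_image(n) for n in("scene","side")}
for n in D: faces(n,D[n],(-41,48.5,138))
E
```

```text
[587.9608789   47.15720676 122.43036954] [0.2758243  1.48665029 5.47965523]
scene -41 x-face 272 at 615.4 slope 0.01 extent other axis [-61.6 -23.6] meanz 63.0 tilt -0.003
scene -41 y-face 25 at -18.3 slope -1.323 extent other axis [597.  615.8] meanz 63.0 tilt -0.336
scene 48.5 x-face 283 at 616.9 slope 0.013 extent other axis [27.6 67.6] meanz 63.0 tilt -0.008
scene 138 x-face 287 at 617.9 slope 0.014 extent other axis [117.8 157.1] meanz 64.0 tilt -0.006
scene 138 y-face 50 at 112.8 slope 0.802 extent other axis [590.5 617.6] meanz 63.0 tilt 0.176
side -41 x-face 83 at 561.5 slope -0.017 extent other axis [-57.3 -22.5] meanz 62.0 tilt 0.007
side -41 y-face 89 at -18.1 slope -0.037 extent other axis [565.3 604. ] meanz 66.0 tilt -0.008
side 48.5 x-face 82 at 563.3 slope 0.011 extent other axis [33.9 68.3] meanz 64.0 tilt 0.005
side 48.5 y-face 102 at 71.7 slope -0.025 extent other axis [567.1 604.4] meanz 66.0 tilt -0.01
side 138 x-face 106 at 564.0 slope 0.001 extent other axis [120.3 158.3] meanz 63.0 tilt 0.01
side 138 y-face 128 at 161.9 slope -0.022 extent other axis [568.5 607.4] meanz 62.0 tilt -0.009
```

The bottle is seated and matches the row midpoint within about 0.3 mm in x and y, with matching slope and no tilt. Releasing.

jog_arm --steps '[{"dp": [0,0,0],"turn": [0,0,0],"claw": 0.4},{"dp": [0,0,0],"turn": [0,0,0],"claw": 0.7},{"dp": [0,0,0],"turn": [0,0,0],"claw": 1},{"dp": [0,0,0],"turn": [0,0,0],"claw": 1},{"dp": [0,0,0],"turn": [0,0,0],"claw": 1},{"dp": [0,0,0],"turn": [0,0,0],"claw": 1},{"dp": [0,0,0],"turn": [0,0,0],"claw": 1}]'

```text
t: 10.18
ee_pos: [587.9, 47.1, 122.3]
orientation: [-1.629, 0.021, 0.03]
ft_force: [-0.9, -0.0, 0.6]
width: 67.0
```

jog_arm --steps '[{"dp": [0,0.01,0.2],"turn": [0,0,0],"claw": 1},{"dp": [0,0.03,0.5],"turn": [0,0,0],"claw": 1},{"dp": [0,0.06,1],"turn": [0,0,0],"claw": 1},{"dp": [0,0.06,1],"turn": [0,0,0],"claw": 1}]'

```text
t: 10.52
ee_pos: [591.9, 52.6, 209.0]
orientation: [-1.628, 0.013, 0.021]
ft_force: [1.6, 0.9, 1.0]
width: 87.8
```

jog_arm --steps '[{"dp": [0,0.1,0.4],"turn": [0.01,-0.005,0],"claw": 1},{"dp": [0,0.4,0.8],"turn": [0.019,-0.01,0],"claw": 1},{"dp": [0,0.8,1],"turn": [0.019,-0.01,0],"claw": 1},{"dp": [0,0.9,1],"turn": [0.019,-0.01,0],"claw": 1}]'

```text
t: 10.85
ee_pos: [594.2, 127.6, 294.1]
orientation: [-1.565, -0.018, -0.01]
ft_force: [0.4, 0.4, 0.8]
width: 87.9
```

```bash
python3 - <<'E'
from h import *
import pickle
o=ctrl.get_obs()
R=cv2.Rodrigues(o["orientation"])[0];print(o["ee_pos"],o["ft_force"],np.degrees(np.arctan2(R[1,0],R[0,0])),R[:,1])
D={n:ctrl.get_image(n) for n in("scene","side")}
for n in D: faces(n,D[n],(-41,48.5,138));bodies(n,D[n],(-41,48.5,138));save(D[n],n+"6")
a=cv2.imread("pics/scene6.png")[100:240,200:400];b=cv2.imread("pics/side6.png")[90:250,170:330]
cv2.imwrite("pics/m6.png",np.hstack([cv2.resize(a,(450,400)),cv2.resize(b,(350,400))]))
E
```

```text
[594.20483071 127.5872142  294.06635559] [0.40821001 0.37211632 0.8464969 ] 0.307124897202996 [ 0.01796803  0.00545535 -0.99982368]
scene -41 x-face 287 at 615.3 slope 0.02 extent other axis [-62.2 -23.6] meanz 63.0 tilt -0.005
scene -41 y-face 29 at -18.4 slope -1.255 extent other axis [596.5 615.8] meanz 64.0 tilt -0.482
scene 48.5 x-face 298 at 617.5 slope 0.015 extent other axis [27.7 68.5] meanz 63.0 tilt -0.001
scene 138 x-face 279 at 618.0 slope 0.019 extent other axis [117.3 157.1] meanz 63.0 tilt -0.004
scene 138 y-face 49 at 112.7 slope 0.681 extent other axis [591.9 618.1] meanz 63.0 tilt -0.049
scene -41 body 683 x 604.1 617.3 y -64.1 -17.6 mid [610.7 -40.8] ztop 99.1 rect 37.2
scene -41 neck 201 x 585.8 604.2 y -52.4 -31.1 mid [595.  -41.7] ztop 158.8 rect 87.6
scene 48.5 body 678 x 614.4 619.6 y 25.5 70.8 mid [617.   48.1] ztop 98.8 rect 81.1
scene 48.5 neck 196 x 590.2 606.6 y 38.9 59.1 mid [598.4  49. ] ztop 158.4 rect 81.1
scene 138 body 729 x 595.7 620.0 y 112.5 158.7 mid [607.8 135.6] ztop 98.7 rect 57.1
scene 138 neck 203 x 592.0 606.6 y 126.6 147.1 mid [599.3 136
[... 396 characters left out ...]
0.012
side 138 x-face 121 at 563.8 slope 0.016 extent other axis [121.4 159.6] meanz 64.0 tilt 0.006
side 138 y-face 159 at 161.8 slope -0.02 extent other axis [567.1 607.2] meanz 64.0 tilt 0.008
side -41 body 412 x 559.8 605.1 y -56.8 -14.8 mid [582.4 -35.8] ztop 98.6 rect 44.2
side -41 neck 115 x 572.9 595.6 y -44.4 -27.6 mid [584.2 -36. ] ztop 160.8 rect 74.8
side 48.5 body 475 x 561.9 607.7 y 29.6 75.7 mid [584.8  52.7] ztop 98.8 rect 44.9
side 48.5 neck 121 x 575.2 597.7 y 43.7 61.9 mid [586.5  52.8] ztop 160.7 rect 41.6
side 138 body 588 x 562.1 610.1 y 117.7 164.4 mid [586.1 141.1] ztop 98.8 rect 43.2
side 138 neck 132 x 575.9 598.5 y 131.8 151.7 mid [587.2 141.8] ztop 160.8 rect 74.8
```

View pics/m6.png

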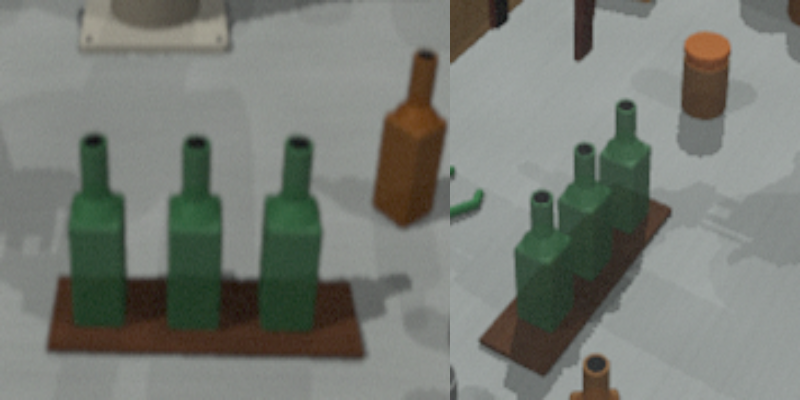

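The three bottles stand in line, upright and evenly spaced. The spare's deviation is under 1 mm. Now to the cup, turning the jaws along y.

jog_arm --steps '[{"dp": [0.02,0.15,0],"turn": [-0.0005,0.003,0.038],"claw": 1},{"dp": [0.04,0.3,0],"turn": [-0.001,0.006,0.076],"claw": 1},{"dp": [0.06,0.45,0],"turn": [-0.001,0.006,0.114],"claw": 1},{"dp": [0.07,0.6,0],"turn": [-0.001,0.006,0.15],"claw": 1},{"dp": [0.07,0.72,0],"turn": [-0.001,0.006,0.165],"claw": 1}]'

```text
t: 11.37
ee_pos: [596.9, 182.7, 287.0]
orientation: [-1.529, -0.406, 0.426]
ft_force: [-0.2, -0.4, -0.2]
width: 88.0
```

jog_arm --steps '[{"dp": [0.02,0.15,0],"turn": [0,0,0.038],"claw": 1},{"dp": [0.04,0.3,0],"turn": [0,0,0.076],"claw": 1},{"dp": [0.06,0.45,0],"turn": [0,0,0.114],"claw": 1},{"dp": [0.07,0.6,0],"turn": [0,0,0.15],"claw": 1},{"dp": [0.07,0.72,0],"turn": [0,0,0.165],"claw": 1}]'

```text
t: 11.78
ee_pos: [602.0, 239.5, 284.5]
orientation: [-1.412, -0.809, 0.835]
ft_force: [0.7, 0.2, -0.5]
width: 87.5
```

jog_arm --steps '[{"dp": [0.02,0.15,-0.05],"turn": [0,0,0.038],"claw": 1},{"dp": [0.04,0.3,-0.1],"turn": [0,0,0.076],"claw": 1},{"dp": [0.06,0.45,-0.15],"turn": [0,0,0.114],"claw": 1},{"dp": [0.07,0.6,-0.2],"turn": [0,0,0.15],"claw": 1},{"dp": [0.07,0.72,-0.3],"turn": [0,0,0.165],"claw": 1},{"dp": [0.07,0.72,-0.3],"turn": [0,0,0.165],"claw": 1},{"dp": [0.07,0.72,-0.3],"turn": [0,0,0.165],"claw": 1}]'

```text
t: 12.37
ee_pos: [606.8, 295.9, 258.2]
orientation: [-1.213, -1.195, 1.228]
ft_force: [-0.5, -0.8, 0.1]
width: 87.8
```

```bash
cat >> h.py <<'E'
def cup(d,o,x,y,r=45):
    P=cloud(d,o);f,cx,cy=K(d);M=T(d,o);v,u=np.indices(P.shape[:2])
    R=np.stack([(u-cx)/f,(v-cy)/f,np.ones(u.shape)],-1)@M[:3,:3].T;c=M[:3,3]
    m=(d["range_z"]>0)&(np.hypot(P[...,0]-x,P[...,1]-y)<r)&(P[...,2]>52)&(P[...,2]<75)
    q=R[m];q=(c+q*((60-c[2])/q[:,2])[:,None])[:,:2]
    print(" cup rim z",np.percentile(P[m][:,2],95).round(1),"circle",cv2.minEnclosingCircle(q.astype(np.float32)),"rect",cv2.minAreaRect(q.astype(np.float32)), "px",u[m].mean().round(),v[m].mean().round())
E
python3 - <<'E'
from h import *
o=ctrl.get_obs()
R=cv2.Rodrigues(o["orientation"])[0];print(o["ee_pos"],np.degrees(np.arctan2(R[1,0],R[0,0])),R[:,1],o["qpos"])
d=ctrl.get_image("wrist");save(d,"w7");cup(d,o,613,312)
E
```

```text
[606.76873604 295.87092881 258.21862133] 90.08752826011006 [-0.01020403 -0.01700757 -0.99980329] [ 0.44164651  0.44409999  1.43408228 -0.01149738  1.27992475 -1.12720226]
 cup rim z 61.2 circle ((612.5987548828125, 313.5581970214844), 24.789653778076172) rect ((612.5501098632812, 313.6429443359375), (48.72124481201172, 48.40171432495117), 26.15778160095215) px 272.0 174.0
```

View pics/w7.png

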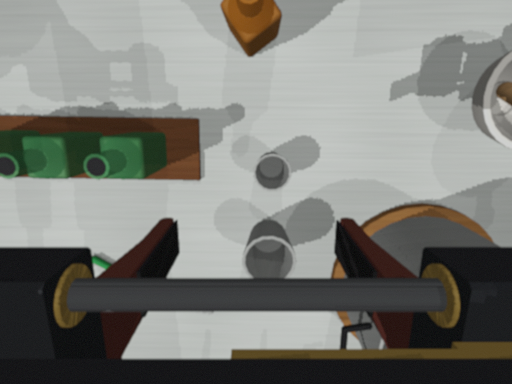

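The wrist view shows the small cup's rim at (272,172), 49.6 mm across at (612.6,313.6), which fits. The bigger cup at (268,255) is left alone. Descending.

jog_arm --steps '[{"dp": [0.073,0.22,-0.2],"turn": [0.0054,-0.0033,0],"claw": 1},{"dp": [0.073,0.22,-0.6],"turn": [0.0054,-0.0033,0],"claw": 1},{"dp": [0.073,0.22,-1],"turn": [0.0054,-0.0033,0],"claw": 1},{"dp": [0.073,0.22,-1],"turn": [0.0054,-0.0033,0],"claw": 1}]'

```text
t: 12.75
ee_pos: [609.5, 310.4, 172.7]
orientation: [-1.207, -1.2, 1.215]
ft_force: [-1.0, -1.3, -1.7]
width: 87.8
```

jog_arm --steps '[{"dp": [0,0,-0.4],"turn": [0,0,0],"claw": 1},{"dp": [0,0,-0.8],"turn": [0,0,0],"claw": 1},{"dp": [0,0,-1],"turn": [0,0,0],"claw": 1},{"dp": [0,0,-1],"turn": [0,0,0],"claw": 1}]'

```text
t: 13.08
ee_pos: [607.6, 308.6, 89.9]
orientation: [-1.206, -1.194, 1.219]
ft_force: [-1.0, -0.2, -0.6]
width: 87.6
```

```bash
python3 - <<'E'
from h import *
o=ctrl.get_obs()
R=cv2.Rodrigues(o["orientation"])[0];print(o["ee_pos"],np.degrees(np.arctan2(R[1,0],R[0,0])),R[:,1])
d=ctrl.get_image("wrist");save(d,"w8");cup(d,o,613,312)
E
```

```text
[607.62237841 308.59423684  89.94678454] 89.85077374725343 [-0.01331955 -0.00714209 -0.99988578]
 cup rim z 60.8 circle ((612.2452392578125, 313.5447082519531), 25.146089553833008) rect ((611.8681030273438, 313.4808044433594), (48.80421829223633, 49.4439697265625), 89.99850463867188) px 262.0 214.0
```

View pics/w8.png

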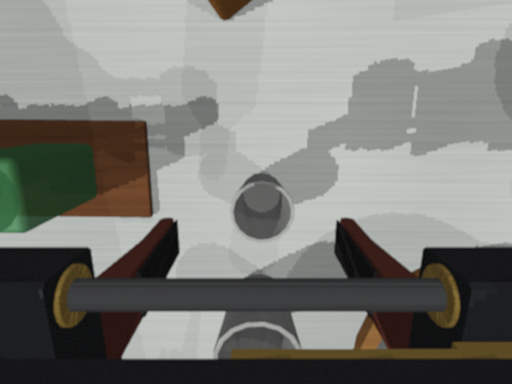

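jog_arm --steps '[{"dp": [0.07,0.068,0],"turn": [0,-0.003,0],"claw": 1},{"dp": [0.07,0.068,-0.3],"turn": [0,-0.003,0],"claw": 1},{"dp": [0.07,0.068,-0.6],"turn": [0,-0.003,0],"claw": 1},{"dp": [0.07,0.068,-0.87],"turn": [0,-0.003,0],"claw": 1},{"dp": [0.07,0.068,-0.87],"turn": [0,-0.003,0],"claw": 1},{"dp": [0.07,0.068,-0.87],"turn": [0,-0.003,0],"claw": 1}]'

```text
t: 13.63
ee_pos: [615.6, 315.3, 24.1]
orientation: [-1.215, -1.205, 1.211]
ft_force: [0.6, 0.8, 0.5]
width: 87.8
```

jog_arm --steps '[{"dp": [0,0,0],"turn": [0,0,0],"claw": 0},{"dp": [0,0,0],"turn": [0,0,0],"claw": 0},{"dp": [0,0,0],"turn": [0,0,0],"claw": 0},{"dp": [0,0,0],"turn": [0,0,0],"claw": 0},{"dp": [0,0,0],"turn": [0,0,0],"claw": 0},{"dp": [0,0,0],"turn": [0,0,0],"claw": 0},{"dp": [0,0,0],"turn": [0,0,0],"claw": 0},{"dp": [0,0,0],"turn": [0,0,0],"claw": 0}]'

```text
t: 14.3
ee_pos: [615.9, 315.1, 24.5]
orientation: [-1.215, -1.205, 1.211]
ft_force: [-0.4, -1.5, 2.9]
width: 48.4
```

jog_arm --steps '[{"dp": [0,0,0.2],"turn": [0,0,0],"claw": 0},{"dp": [0,0,0.6],"turn": [0,0,0],"claw": 0},{"dp": [0,0,1.0],"turn": [0,0,0],"claw": 0}]'

```text
t: 14.55
ee_pos: [614.4, 314.5, 103.4]
orientation: [-1.213, -1.201, 1.214]
ft_force: [-0.2, 0.2, -0.8]
width: 48.3
```

jog_arm --steps '[{"dp": [0,0,0.4],"turn": [0,0,0],"claw": 0},{"dp": [0,0,0.8],"turn": [0,0,0],"claw": 0},{"dp": [0,0,1.0],"turn": [0,0,0],"claw": 0}]'

```text
t: 14.8
ee_pos: [615.7, 315.3, 187.4]
orientation: [-1.215, -1.205, 1.21]
ft_force: [1.7, 0.7, 0.6]
width: 48.3
```

jog_arm --steps '[{"dp": [-0.1,-0.3,0.3],"turn": [0,0,0],"claw": 0},{"dp": [-0.3,-0.6,0.4],"turn": [0,0,0],"claw": 0},{"dp": [-0.5,-0.9,0.4],"turn": [0,0,0],"claw": 0}]'

```text
t: 15.05
ee_pos: [576.8, 243.5, 222.1]
orientation: [-1.216, -1.21, 1.207]
ft_force: [1.3, -0.9, -1.2]
width: 48.6
```

```bash
python3 - <<'E'
from h import *
o=ctrl.get_obs()
R=cv2.Rodrigues(o["orientation"])[0];print(o["ee_pos"],o["ft_force"],o["width"],np.degrees(np.arctan2(R[1,0],R[0,0])),R[:,1])
d=ctrl.get_image("side");save(d,"s9");d=ctrl.get_image("scene");save(d,"c9")
cv2.imwrite("pics/m9.png",np.hstack([cv2.resize(cv2.imread("pics/%s9.png"%k),(400,300)) for k in "sc"]))
E
```

```text
[576.76202408 243.50313894 222.05390956] [ 1.26670598 -0.9213005  -1.2495211 ] 48.560800981614676 89.87490962387095 [ 0.00525645 -0.00286711 -0.99998207]
```

View pics/m9.png

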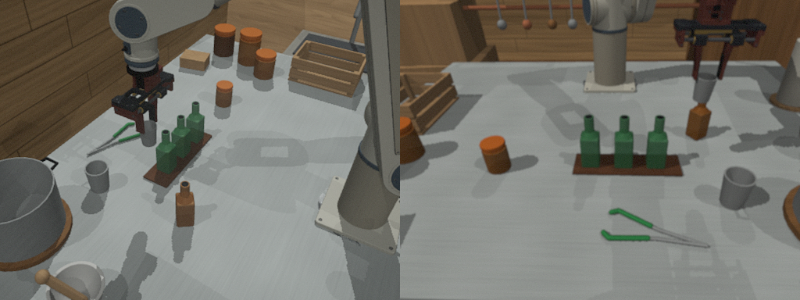

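The cup is held, at (703,85) in the right half of the picture. Carrying it to in front of the row.

jog_arm --steps '[{"dp": [-0.2,-0.35,0],"turn": [0,0,0],"claw": 0},{"dp": [-0.43,-0.7,0],"turn": [0,0,0],"claw": 0},{"dp": [-0.46,-0.8,0],"turn": [0,0,0],"claw": 0}]'

```text
t: 15.4
ee_pos: [533.6, 174.1, 218.8]
orientation: [-1.214, -1.199, 1.213]
ft_force: [-0.4, 0.1, -0.8]
width: 48.3
```

jog_arm --steps '[{"dp": [-0.2,-0.35,0],"turn": [0,0,0],"claw": 0},{"dp": [-0.43,-0.7,0],"turn": [0,0,0],"claw": 0},{"dp": [-0.46,-0.8,0],"turn": [0,0,0],"claw": 0}]'

```text
t: 15.65
ee_pos: [494.1, 108.0, 218.0]
orientation: [-1.213, -1.195, 1.215]
ft_force: [0.0, -0.7, -0.6]
width: 48.3
```

jog_arm --steps '[{"dp": [-0.2,-0.35,0],"turn": [0,0,0],"claw": 0},{"dp": [-0.4,-0.7,0],"turn": [0,0,0],"claw": 0},{"dp": [-0.4,-0.74,0],"turn": [0,0,0],"claw": 0},{"dp": [-0.4,-0.74,0],"turn": [0,0,0],"claw": 0},{"dp": [-0.4,-0.74,0],"turn": [0,0,0],"claw": 0}]'

```text
t: 16.07
ee_pos: [463.4, 49.3, 218.3]
orientation: [-1.214, -1.196, 1.213]
ft_force: [1.0, -0.2, -0.8]
width: 48.3
```

```bash
python3 - <<'E'
from h import *
o=ctrl.get_obs()
R=cv2.Rodrigues(o["orientation"])[0];print(o["ee_pos"],o["ft_force"],o["width"],np.degrees(np.arctan2(R[1,0],R[0,0])),R[:,1])
E
```

```text
[463.38306614  49.29378041 218.30322032] [ 1.02020593 -0.24502947 -0.76364442] 48.307820456597796 89.6035041438901 [-0.00634957 -0.0077975  -0.99994944]
```

jog_arm --steps '[{"dp": [0.12,0.025,-0.3],"turn": [0,0,0],"claw": 0},{"dp": [0.12,0.025,-0.7],"turn": [0,0,0],"claw": 0},{"dp": [0.12,0.025,-1],"turn": [0,0,0],"claw": 0},{"dp": [0.12,0.025,-1],"turn": [0,0,0],"claw": 0}]'

```text
t: 16.4
ee_pos: [471.0, 52.3, 134.3]
orientation: [-1.208, -1.191, 1.217]
ft_force: [-1.4, 1.2, -1.2]
width: 48.2
```

jog_arm --steps '[{"dp": [0.02,0,-0.4],"turn": [0,0,0],"claw": 0},{"dp": [0.02,0,-0.8],"turn": [0,0,0],"claw": 0},{"dp": [0.02,0,-1],"turn": [0,0,0],"claw": 0},{"dp": [0.02,0,-1],"turn": [0,0,0],"claw": 0},{"dp": [0.02,0,-1],"turn": [0,0,0],"claw": 0}]'

```text
t: 16.82
ee_pos: [473.3, 53.0, 54.6]
orientation: [-1.207, -1.191, 1.218]
ft_force: [1.2, -0.0, -0.4]
width: 48.0
```

```bash
python3 - <<'E'
from h import *
o=ctrl.get_obs()
R=cv2.Rodrigues(o["orientation"])[0];print(o["ee_pos"],o["ft_force"],o["width"],np.degrees(np.arctan2(R[1,0],R[0,0])),R[:,1])
d=ctrl.get_image("side");save(d,"s10");d=ctrl.get_image("wrist");save(d,"w10")
a=cv2.imread("pics/s10.png")[110:300,180:400];b=cv2.imread("pics/w10.png")
cv2.imwrite("pics/m10.png",np.hstack([cv2.resize(a,(400,345)),cv2.resize(b,(400,345))]))
E
```

```text
[473.32522927  53.04394472  54.62426196] [ 1.22787697 -0.01019254 -0.43017645] 48.02304640786348 89.71450674364381 [-0.01386614 -0.00805385 -0.99987142]
```

View pics/m10.png

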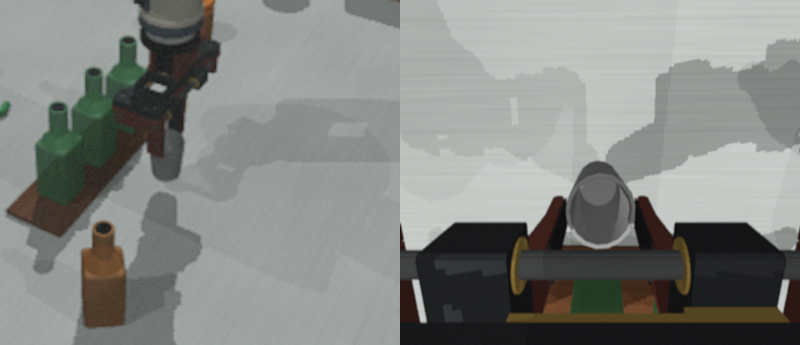

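```bash
python3 - <<'E'
from h import *
o=ctrl.get_obs();d=ctrl.get_image("wrist");P=cloud(d,o)
v,u=np.indices(P.shape[:2])
m=(d["range_z"]>0)&(abs(P[...,0]-470)<40)&(abs(P[...,1]-52)<21)&(P[...,2]>20)&(P[...,2]<115)
q=P[m]
print(len(q),np.percentile(q,[1,50,99],axis=0).round(1))
# profile along x near y=52
k=m&(abs(P[...,1]-53)<3)
s=P[k];s=s[np.argsort(s[:,0])]
for a in s[::max(1,len(s)//40)]:print(a.round(1).tolist(),end=" ")
cols=[int(np.median(u[k]))];print(cols)
for vv in range(170,290,4):
    print(vv,P[vv,cols[0]].round(1).tolist(),d["img"][vv,cols[0]].tolist())
E
```

```text
6012 [[448.   32.1  35. ]
 [482.3  51.8  69.3]
 [494.5  72.5  93.8]]
[447.1, 53.4, 91.8] [447.5, 53.4, 92.4] [448.0, 54.9, 83.9] [448.4, 52.0, 75.0] [448.7, 50.3, 76.0] [449.2, 52.4, 63.6] [449.6, 51.1, 61.6] [450.1, 50.4, 56.4] [451.0, 52.8, 43.0] [465.8, 54.8, 35.8] [467.9, 52.6, 36.4] [470.1, 54.1, 36.6] [472.5, 51.9, 36.2] [474.2, 51.1, 35.7] [476.5, 51.2, 37.8] [478.7, 54.0, 35.9] [480.8, 54.0, 36.6] [483.0, 50.3, 34.7] [484.9, 50.3, 35.9] [487.1, 50.3, 36.2] [488.6, 54.0, 48.1] [489.0, 55.5, 41.4] [489.5, 51.9, 44.1] [489.8, 53.4, 50.6] [490.1, 51.4, 58.5] [490.6, 54.1, 57.5] [490.8, 50.1, 60.2] [491.1, 53.5, 64.3] [491.4, 52.2, 71.3] [491.7, 54.1, 66.0] [492.0, 52.3, 74.3] [492.2, 54.2, 76.5] [492.4, 56.0, 85.4] [492.6, 54.8, 77.1] [492.8, 53.0, 83.2] [493.1, 53.1, 88.9] [493.3, 55.9, 86.0] [493.5, 51.9, 89.2] [494.0, 51.9, 91.8] [494.6, 55.3, 91.9] [255]
170 [451.7, 52.4, 0.6] [194, 198, 194]
174 [455.1, 52.3, 0.2] [195, 199, 195]
178 [458.4, 52.3, 0.6] [162, 167, 164]
182 [450.5, 52.9, 51.9] [67, 69, 66]
186 [448.9, 53.1, 70.4] [69, 71, 69]
190 [447.2, 53.3, 87.2] [69, 71, 6
[... 222 characters left out ...]
.0] [102, 103, 101]
218 [481.1, 52.6, 35.7] [103, 105, 103]
222 [483.5, 52.6, 37.5] [103, 105, 103]
226 [486.7, 52.5, 37.4] [105, 106, 104]
230 [488.4, 52.6, 40.8] [76, 78, 76]
234 [489.6, 52.6, 45.5] [77, 78, 75]
238 [490.0, 52.7, 51.9] [76, 77, 76]
242 [490.3, 52.7, 58.0] [75, 76, 75]
246 [490.6, 52.8, 63.8] [77, 78, 76]
250 [491.4, 52.8, 68.2] [78, 80, 78]
254 [491.5, 52.9, 73.7] [79, 79, 78]
258 [492.7, 52.9, 76.8] [77, 79, 78]
262 [492.3, 53.0, 83.1] [78, 79, 77]
266 [493.0, 53.0, 86.6] [78, 79, 77]
270 [493.5, 53.1, 90.4] [76, 78, 76]
274 [495.1, 53.1, 92.1] [169, 171, 168]
278 [446.4, 54.3, 181.7] [51, 42, 38]
282 [446.4, 54.4, 183.6] [47, 49, 49]
286 [446.4, 54.4, 185.3] [47, 50, 49]
```

```bash
python3 -c "
import cv2
cv2.imwrite('pics/z10.png',cv2.resize(cv2.imread('pics/w10.png')[160:300,180:340],(640,560),interpolation=cv2.INTER_CUBIC))"
```

```text
(no output)
```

View pics/z10.png

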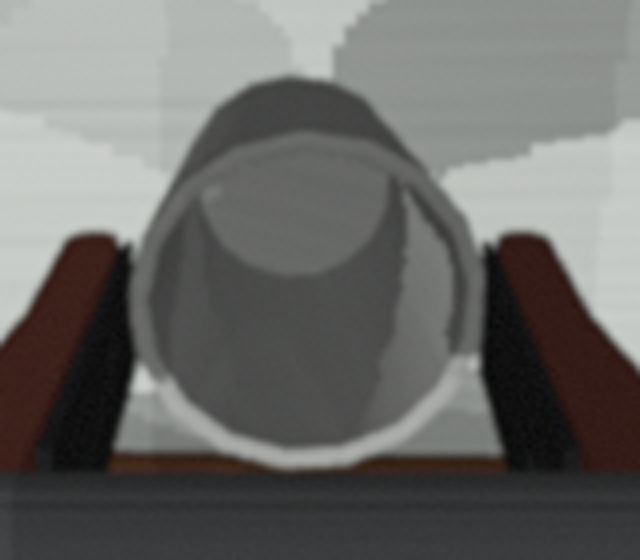

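In the wrist profile the held cup is upright, with its rim from x=447 to 495 level at z≈92 and its centre at (471,52.6). I'll lower it.

jog_arm --steps '[{"dp": [-0.025,-0.022,-0.1],"turn": [0,0,0],"claw": 0},{"dp": [-0.025,-0.022,-0.2],"turn": [0,0,0],"claw": 0},{"dp": [-0.025,-0.022,-0.3],"turn": [0,0,0],"claw": 0},{"dp": [-0.025,-0.022,-0.34],"turn": [0,0,0],"claw": 0},{"dp": [-0.025,-0.022,-0.34],"turn": [0,0,0],"claw": 0},{"dp": [-0.025,-0.022,-0.34],"turn": [0,0,0],"claw": 0}]'

```text
t: 17.47
ee_pos: [472.0, 50.9, 28.4]
orientation: [-1.209, -1.193, 1.216]
ft_force: [-1.0, -0.2, -1.1]
width: 48.0
```

```bash
cat >> h.py <<'E'
def wcup(d,o):
    P=cloud(d,o)
    m=(d["range_z"]>0)&(abs(P[...,0]-470)<40)&(abs(P[...,1]-52)<5)&(P[...,2]>45)&(P[...,2]<115)
    q=P[m];t=np.percentile(q[:,2],98);r=q[q[:,2]>t-4];print("wcup x",r[:,0].min(),r[:,0].max(),"rimz",t, "xmid",(r[:,0].min()+r[:,0].max())/2)
E
python3 - <<'E'
from h import *
o=ctrl.get_obs()
R=cv2.Rodrigues(o["orientation"])[0];print(o["ee_pos"],o["ft_force"],o["width"],R[:,1])
d=ctrl.get_image("wrist");wcup(d,o);save(d,"w11")
for n in("side","scene"):
    d=ctrl.get_image(n);save(d,n+"11");P=cloud(d);hsv=cv2.cvtColor(d["img"],cv2.COLOR_RGB2HSV)
    m=(d["range_z"]>0)&(np.hypot(P[...,0]-469,P[...,1]-51)<36)&(P[...,2]>10)&(P[...,2]<66)&(hsv[...,1]<45)
    q=P[m];print(n,len(q),q.min(0),q.max(0)) if len(q) else None
E
```

```text
[471.97421296  50.94682867  28.37391124] [-0.96249023 -0.2041528  -1.07390999] 48.02444627354601 [-0.01120991 -0.00786196 -0.99990626]
wcup x 444.5145823513271 493.74262246977867 rimz 65.73225766176358 xmid 469.12860241055284
side 317 [445.25228707  17.0362091   10.31410663] [484.98505117  80.45527022  65.88862846]
scene 87 [454.71345199  20.46656313  43.26286025] [494.602395    81.6475866   65.98004902]
```

View pics/side11.png

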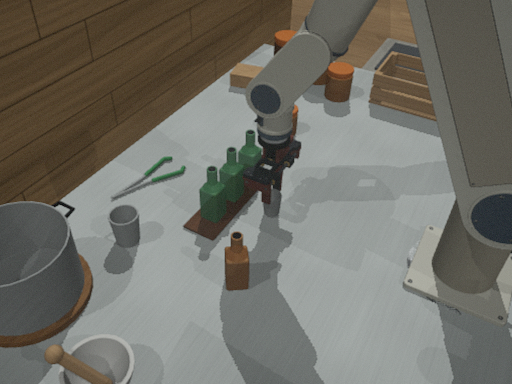

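jog_arm --steps '[{"dp": [-0.01,0,-0.025],"turn": [0,0,0],"claw": 0},{"dp": [-0.01,0,-0.05],"turn": [0,0,0],"claw": 0},{"dp": [-0.01,0,-0.05],"turn": [0,0,0],"claw": 0},{"dp": [-0.01,0,-0.05],"turn": [0,0,0],"claw": 0}]'

```text
t: 17.95
ee_pos: [471.6, 51.0, 24.8]
orientation: [-1.21, -1.194, 1.216]
ft_force: [-0.1, -1.0, -0.9]
width: 47.9
```

jog_arm --steps '[{"dp": [0,0,-0.01],"turn": [0,0,0],"claw": 0},{"dp": [0,0,-0.02],"turn": [0,0,0],"claw": 0},{"dp": [0,0,-0.025],"turn": [0,0,0],"claw": 0},{"dp": [0,0,-0.025],"turn": [0,0,0],"claw": 0}]'

```text
t: 18.28
ee_pos: [472.9, 50.9, 24.2]
orientation: [-1.212, -1.196, 1.215]
ft_force: [-2.3, -1.8, 15.6]
width: 48.3
```

Firm contact with the table at 15.6 N. Releasing and lifting off.

jog_arm --steps '[{"dp": [-0.008,0,0.006],"turn": [0,0,0],"claw": 0},{"dp": [-0.008,0,0.006],"turn": [0,0,0],"claw": 0.65},{"dp": [-0.008,0,0.006],"turn": [0,0,0],"claw": 0.8},{"dp": [-0.008,0,0.006],"turn": [0,0,0],"claw": 1},{"dp": [-0.008,0,0.006],"turn": [0,0,0],"claw": 1},{"dp": [-0.008,0,0.006],"turn": [0,0,0],"claw": 1},{"dp": [-0.008,0,0.006],"turn": [0,0,0],"claw": 1}]'

```text
t: 18.87
ee_pos: [472.1, 50.9, 24.5]
orientation: [-1.212, -1.196, 1.215]
ft_force: [-1.4, 0.2, -0.1]
width: 85.2
```

jog_arm --steps '[{"dp": [0,0,0.2],"turn": [0,0,0],"claw": 1},{"dp": [0,0,0.5],"turn": [0,0,0],"claw": 1},{"dp": [0,0,1],"turn": [0,0,0],"claw": 1},{"dp": [0,0,1],"turn": [0,0,0],"claw": 1}]'

```text
t: 19.2
ee_pos: [475.9, 51.2, 109.7]
orientation: [-1.217, -1.202, 1.21]
ft_force: [1.8, 0.6, 0.2]
width: 87.8
```

jog_arm --steps '[{"dp": [0,0,0.4],"turn": [0,0,0],"claw": 1},{"dp": [0,0,0.8],"turn": [0,0,0],"claw": 1},{"dp": [0,0,1],"turn": [0,0,0],"claw": 1},{"dp": [0,0,1],"turn": [0,0,0],"claw": 1}]'

```text
t: 19.53
ee_pos: [478.4, 51.5, 193.1]
orientation: [-1.222, -1.208, 1.207]
ft_force: [0.3, -0.4, -0.3]
width: 87.5
```

jog_arm --steps '[{"dp": [0.4,0,0.4],"turn": [0,0,0],"claw": 1},{"dp": [0.8,0,0.8],"turn": [0,0,0],"claw": 1},{"dp": [1,0,1],"turn": [0,0,0],"claw": 1},{"dp": [1,0,1],"turn": [0,0,0],"claw": 1},{"dp": [1,0,1],"turn": [0,0,0],"claw": 1}]'

```text
t: 19.95
ee_pos: [559.2, 51.5, 272.5]
orientation: [-1.222, -1.208, 1.206]
ft_force: [-0.7, 0.9, -0.7]
width: 87.7
```

```bash
python3 - <<'E'
from h import *
o=ctrl.get_obs();print(o["ee_pos"],o["ft_force"])
d=ctrl.get_image("wrist");save(d,"w12")
cup(d,o,470,51)
for y in(-41,49,138): bottle(d,o,589,y,8,r=45)
d=ctrl.get_image("side");save(d,"side12")
cup(d,None,470,51)
for y in(-41,49,138): bottle(d,None,589,y,8,r=45)
b=cv2.imread("pics/w12.png");a=cv2.imread("pics/side12.png")
cv2.imwrite("pics/m12.png",np.hstack([cv2.resize(a,(400,300)),cv2.resize(b,(400,300))]))
E
```

```text
[559.22883065  51.48296587 272.4767437 ] [-0.68755025  0.85564804 -0.67399937]
 cup rim z 61.1 circle ((470.1561584472656, 49.479793548583984), 24.644176483154297) rect ((469.8113098144531, 49.39614486694336), (48.88056182861328, 47.79236602783203), 89.69983673095703) px 255.0 91.0
 neck top z 152.6 enclosing ((584.8522338867188, -39.589683532714844), 14.573012351989746)
 body 80 ((584.5654907226562, -39.24229431152344), (51.24839782714844, 51.599308013916016), 87.12274169921875)
 body 90 ((585.6714477539062, -40.110740661621094), (49.92954635620117, 49.17729568481445), 89.7518539428711)
 neck top z 152.3 enclosing ((587.4938354492188, 49.673301696777344), 13.722391128540039)
 body 80 ((586.67578125, 49.69904327392578), (49.11958694458008, 50.43507385253906), 89.79023742675781)
 body 90 ((587.2860107421875, 49.72186279296875), (49.06947326660156, 49.214752197265625), 89.79023742675781)
 neck top z 369.5 enclosing ((587.7449340820312, 137.53857421875), 14.611886024475098)
 body 80 ((587.142578125, 137.43479919433594), (51.46308898925781, 52.714515686035156), 89.0123062133789)
 body 90
[... 530 characters left out ...]
51562, -38.3142204284668), (53.437339782714844, 52.08495330810547), 88.98863220214844)
 neck top z 533.3 enclosing ((583.6470947265625, 52.358558654785156), 18.636322021484375)
 body 80 ((582.9664306640625, 54.98273468017578), (57.565792083740234, 65.38013458251953), 0.0642637237906456)
 body 90 ((585.9306640625, 51.23595428466797), (57.887794494628906, 51.8575553894043), 87.82952880859375)
 neck top z 534.7 enclosing ((586.1486206054688, 141.70484924316406), 19.20873260498047)
 body 80 ((583.3504638671875, 143.65415954589844), (59.507568359375, 63.693328857421875), 4.79758882522583)
 body 90 ((587.0570068359375, 139.82106018066406), (55.74430847167969, 53.50325012207031), 88.41757202148438)
```

View pics/m12.png

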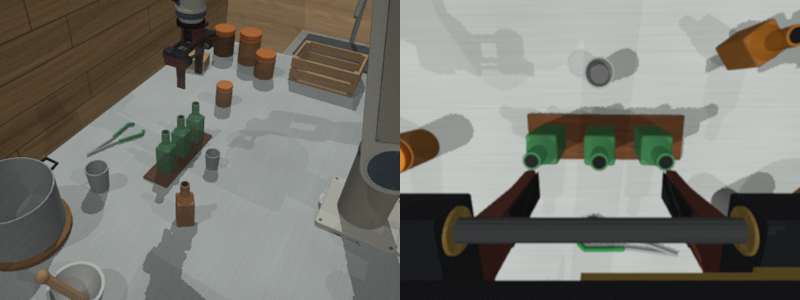

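Wrist check: the cup is at (470.0,49.4) and the middle bottle at (587.2,49.7). The distance reads 117 to 118 mm, and the row-spacing scale suggests about 1% under-reading. I'll cross-check with static-camera circle fits.

```bash
python3 - <<'E'
from h import *
from scipy.optimize import least_squares
D={n:ctrl.get_image(n) for n in("side","scene")}
for n,d in D.items():
    P=cloud(d)
    def fit(x,y,r,zl,zh,R):
        m=(d["range_z"]>0)&(np.hypot(P[...,0]-x,P[...,1]-y)<r)&(P[...,2]>zl)&(P[...,2]<zh)
        q=P[m]
        if len(q)<15: return None
        s=least_squares(lambda p:np.hypot(q[:,0]-p[0],q[:,1]-p[1])-R,[x,y],loss="soft_l1")
        return s.x.round(1),len(q),np.std(s.fun).round(2)
    print(n)
    for y in(-41,49,138): print("neck",fit(590,y,30,128,155,13))
    print("cup rim",fit(470,51,40,56,70,23.7), "outer foot", fit(470,51,40,12,22,21))
    print("bigcup/small ref none")
E
```

```text
side
neck (array([586.7, -43.4]), 89, np.float64(1.65))
neck (array([588.5,  47.6]), 85, np.float64(1.51))
neck (array([589.1, 136.8]), 92, np.float64(1.5))
cup rim (array([468.6,  48.8]), 97, np.float64(1.63)) outer foot (array([470. ,  47.9]), 39, np.float64(1.56))
bigcup/small ref none
scene
neck (array([589.9, -42.3]), 146, np.float64(0.85))
neck (array([592.2,  48.7]), 152, np.float64(0.89))
neck (array([592.6, 137.7]), 156, np.float64(0.94))
cup rim (array([475.4,  48.6]), 32, np.float64(0.89)) outer foot None
bigcup/small ref none
```

```bash
python3 -c "
from workcell import ctrl
print(ctrl.get_obs()['t'],ctrl.close_job())"
```

```text
the job is handed in; nothing more can be done
20.15 None
```

I placed both objects and handed the job in at 20.2 s of the 61 s allowed.

**Spare bottle:** I gripped it by the neck and stood it on the board between the two row bottles. While it was held it leaned about 0.05 rad; I straightened that before setting it down. After release it stands upright and square with the row, within about 0.5°. It sits about 1 mm from the row's midpoint in both directions. I never touched the two row bottles, and their readings stayed the same.

**Steel cup:** I took the 50 mm rim, 60 mm tall one; the 70 mm look-alike stayed where it was. It stands on the worktop on the robot's side of the middle bottle. It is about 1 mm off straight in front, and sideways readings put it 0 to 1.2 mm off.

**Where the checks disagreed:**
- **Cup distance:** the readings of the 120 mm were:
  - wrist camera: 117–118 mm
  - side camera: 118.5–120 mm
  - scene camera: 117 mm, with the cup partly hidden behind the bottle

  I took about 118 mm, within camera accuracy, and did not regrasp to correct it.
- **Row spacing:** the wrist camera read 178 mm against the stated 180 mm, a scale error of about 1%.

The largest force I saw in the readings was about 16 N, when I pressed the cup onto the worktop to seat it.

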